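# Lay out the sherds for photography from a braked carousel

### The arm

A 6-joint arm with a two-finger parallel gripper is mounted at the origin on a cart in front of the work surface, level with it; the furniture and walls round the work are solid. World frame = base frame: x ahead of the robot, y to its left, z up, the work surface at z = 0. Lengths are in mm, angles in degrees, forces in N, time in s.
With the tool pointing down it reaches from about 350 to 850 mm from the base axis. Payload 8.1 kg.
Tool frame: the origin (TCP) lies at the very end of the fingers, on their centre line; the grasp point (between the pads) lies 19 mm behind it (r.grip_depth is the distance from the TCP to the grasp point, in mm); y points along the fingers, z is the direction in which the jaws open and shut, and the axes are right-handed (so a half turn about y gives the same grasp; the last joint's range is limited). The gripper opens to 85 mm and grips with 20 to 120 N. Pads are 22 mm wide; open, the fingers measure 114 mm over their backs; the gripper's body (76 mm by 85 mm) begins 54 mm behind the grasp point. The pads swing forward as they close: fully open they stand 13 mm farther back than shut.
Start: joints at [-70.611, 7.471, 85.268, -0, 87.261, -4.893], TCP at [246.756, -546.916, 231.292] pointing down, gripper open.
Joint ranges: [-169.43, 169.43], [-51.17, 129.36], [1.28, 143.12], [-76.62, 256.62], [0, 156.53], [-152.29, 152.29]. Speed limits (degrees/s): [136.94, 136.94, 159.86, 180, 180, 180].

### API

Orientations are given as [roll, pitch, yaw] about the fixed x, y, z axes, in that order (R = Rz(yaw) Ry(pitch) Rx(roll)).
In Python, from bench import readout, eyes, r gives the robot as it stands. The module is installed in compiled form; this text tells all that it offers.
- The arm moves only by the tool move_arm, never from a script. Its argument "motion" is text: rows parted by semicolons, each of 6 numbers parted by spaces: the shift along the world's x, y, z in cm, then the turn, a rotation vector about the world's x, y, z in degrees. A call has 1 to 10 rows; each row is the pose to reach, as a shift and turn from the pose commanded when the call began; what a row does not reach only later rows make up. A row lasts 1/12 s, in which the tool goes at most 41.7 mm and 7.16 degrees, less where a joint would pass 70% of its speed; a pose out of reach is approached as far as the arm can. A call with a gripper value outside its range is refused whole. "fingers" is the finger opening in cm, from 0 to 8.54, set as the call begins (left out, the last holds). The fingers move at their own pace and stop on an object; "squeeze" is the grip in N (left out, the last holds). Time passes only in rows, so rows that repeat a pose let the fingers close. It gives the time, the measured TCP pose, the force and the opening at its end, in the units of the state.
- readout.sense(): the state, without advancing time (a new reading comes with each control period).
- eyes.snapshot(name): name is "scene" or "top" or "wrist"; returns a dict with "image" (400x640x3 uint8, blue, green, red), "fx", "fy", "cx", "cy" (pixels), "world_to_cam" (4x4, takes a point from world to camera coordinates). Camera axes: x right, y down, z forward; pixel columns grow to the right and rows downward; lengths in mm; the calibration is good to about 2 mm. The wrist camera is an equidistant fisheye: a pixel r from the principal point sees the ray r / f radians off the axis. A picture is of the moment at which its call begins. There is no depth.
- r.hand_in(): hands the job in, once; it reports no verdict.
The state is a dict: "time": time; "joint_pos": joint angles; "qd": joint speeds; "joint_efforts": joint torques, N m; "tool_pos": TCP position; "tcp_rot": TCP orientation; "ft_force": force on the tool from outside, world axes, zero at the start; "wrist_torque": the same for the moment, N m; "finger_gap": finger opening in mm.
Only numpy, scipy, OpenCV 4.12 (cv2) and the standard library are available. Lean on these libraries where they do the work, as an engineer would, in place of code of your own. Each camera call takes 0.05 s, during which the arm holds its last target. There are 200 camera calls.

### The job

Lay every sherd from the revolving carousel out in the grey tray for photography: flat, one to a compartment, near the middle of the compartment and with its long side along the compartment's long side. The carousel is braked: first release the brake by lifting the red locking collar and flipping the lever over towards the carousel so that the collar drops home again, and do not drag the carousel round before that; then turn it by its blue pegs to bring each sherd out from under the dust shield. When all the sherds are in the tray, flip the lever back the same way to brake the carousel, with the collar home, and leave the ink bottle and pot lid where they stand.

Things in the scene. Friction and masses are not known exactly. Their poses are not given: they have to be found in the camera images.
- stand: fixed stand; origin on the table under the carousel's axis, z up; its -x side is the open front (yellow mark on the foot, 112 mm in front of the axis). A clear flat dust shield 240 mm wide in y, 96 to 103 mm high, covers the stand's x from -20 to +175 mm, held by a wall at x = 172 mm; what lies at x below -20 mm is open from above
- lever (a joint): brake lever turning about the stand's x axis at pivot. 0 = brake on, stem leaning 0.45 rad from upright away from the carousel (to the stand's -y); 0.9 = off, leaning 0.45 rad towards it. With the collar down it is held within about 0 to 0.12 or 0.78 to 0.9. Stays where left; a sprung brake pad resists the last half of the way to 0 with about 10 N at the collar
- collar (a joint): lift of the red collar along the stem, m: 0 = down (home), stop at 0.014; a spring pulls it down, 4 N at rest to 9 N at the stop. From 0.009 on its brass cross pin clears the bracket's land and the lever swings; let go it drops home beside the land, or stands on the land if the lever is midway
- pivot (a point): hinge point of the lever, 36 mm above the table, at y = -179 mm of the stand, axes as the stand's. Two upright steel plates flank it, 23 mm over their outsides in x, 56 mm long in y, top 69 mm above the table, with a raised land 24 mm long (top 80 mm) at mid-length
- collar_grip (a point): middle of the red collar, on the stem's axis, 66 mm from the pivot when down; z points along the stem away from the pivot, x along the hinge. Sleeve 24 mm in diameter, 49 to 79 mm from the pivot, with a 29 mm wide, 6 mm thick flange on top; the steel plates end 46 mm from the pivot. Grip it across, along x
- carousel (a joint): turn of the carousel, rad, 0 at the start, grows anticlockwise from above, no stops; about 1 N at a peg turns it when the brake is off, braked it holds against about 10 N at a peg
- carousel_hub (a point): on the carousel's axis at the disc's surface (42 mm above the table), turns with it. White disc 300 mm in diameter, rim 4 mm high; four bins parted by radial walls 4 mm thick, 12 mm high, 20 to 132 mm from the axis; the bins' middles lie along this frame's +x, +y, -x, -y; hub 22 mm in radius, 22 mm high
- peg0 (a point): top of an upright blue peg at the end of a bin wall, 138 mm from the carousel's axis; 12 mm in diameter, 44 mm tall, top 86 mm above the table
- peg1 (a point): top of an upright blue peg at the end of a bin wall, 138 mm from the carousel's axis; 12 mm in diameter, 44 mm tall, top 86 mm above the table
- peg2 (a point): top of an upright blue peg at the end of a bin wall, 138 mm from the carousel's axis; 12 mm in diameter, 44 mm tall, top 86 mm above the table
- peg3 (a point): top of an upright blue peg at the end of a bin wall, 138 mm from the carousel's axis; 12 mm in diameter, 44 mm tall, top 86 mm above the table
- tray: loose grey tray, 275 (x) by 207 (y) by 13 mm, 0.9 kg; origin at the centre of its underside; floor 5 mm thick, outer and dividing walls 5 mm thick, tops 8 mm above the floor; 2 by 2 compartments, each about 130 mm (x) by 96 mm (y)
- slot0 (a point): centre of one tray compartment, on its floor; axes as the tray's, x along the compartment's long side
- slot1 (a point): centre of one tray compartment, on its floor; axes as the tray's, x along the compartment's long side
- slot2 (a point): centre of one tray compartment, on its floor; axes as the tray's, x along the compartment's long side
- slot3 (a point): centre of one tray compartment, on its floor; axes as the tray's, x along the compartment's long side
- orange_sherd: orange curved sherd 42 x 101 x 18 mm; lies flat in a carousel bin, long axis along the rim, about 90 mm from the axis; origin at the centre of its underside, x across, y along it, z up. Irregular outline. Sometimes absent (None)
- wall_sherd: thin sherd of a pot wall 46 x 85 x 14 mm; lies flat in a carousel bin, long axis along the rim, about 90 mm from the axis; origin at the centre of its underside, x across, y along it, z up. Irregular outline. Sometimes absent (None)
- buff_sherd: small orange-buff sherd 35 x 63 x 15 mm; lies flat in a carousel bin, long axis along the rim, about 90 mm from the axis; origin at the centre of its underside, x across, y along it, z up. Irregular outline. Sometimes absent (None)
- small_sherd: small thin orange sherd 31 x 56 x 12 mm; lies flat in a carousel bin, long axis along the rim, about 90 mm from the axis; origin at the centre of its underside, x across, y along it, z up. Irregular outline. Sometimes absent (None)
- ink_bottle: green bottle 75 x 75 x 70 mm standing on the table; leave alone
- pot_lid: brown round lid 69 x 69 x 58 mm on the table; leave alone
Things that resemble listed ones, but are neither listed nor needed, are in the scene too. Leave any green or purple look-alike of the buff_sherd alone.

How it is judged (in metres and radians):
On the way, in this order (a step that is already met when the one before it is completed fails the run):
1. the brake is released: lever over towards the carousel, collar home, the carousel not yet turned (within 0.1 rad) (value of joint lever above 0.72 rad and value of joint collar below 0.003 m and value of joint carousel between -0.1 and 0.1 rad), for 0.2 s.
2. every sherd lies released in the tray, one to a compartment, with the brake still off (((x of orange_sherd in the frame of slot0 between -0.025 and 0.025 m and y of orange_sherd in the frame of slot0 between -0.02 and 0.02 m) or (x of orange_sherd in the frame of slot1 between -0.025 and 0.025 m and y of orange_sherd in the frame of slot1 between -0.02 and 0.02 m) or (x of orange_sherd in the frame of slot2 between -0.025 and 0.025 m and y of orange_sherd in the frame of slot2 between -0.02 and 0.02 m) or (x of orange_sherd in the frame of slot3 between -0.025 and 0.025 m and y of orange_sherd in the frame of slot3 between -0.02 and 0.02 m)) and angle between the y axis of each of orange_sherd, wall_sherd, buff_sherd, small_sherd and the x axis of tray, either way round below 0.3 rad and angle between the z axis of each of orange_sherd, wall_sherd, buff_sherd, small_sherd and the z axis of tray, either way round below 0.2 rad and z of each of orange_sherd, wall_sherd, buff_sherd, small_sherd in the frame of tray below 0.027 m and contact force between the fingers and orange_sherd below 0.1 N and ((x of wall_sherd in the frame of slot0 between -0.025 and 0.025 m and y of wall_sherd in the frame of slot0 between -0.02 and 0.02 m) or (x of wall_sherd in the frame of slot1 between -0.025 and 0.025 m and y of wall_sherd in the frame of slot1 between -0.02 and 0.02 m) or (x of wall_sherd in the frame of slot2 between -0.025 and 0.025 m and y of wall_sherd in the frame of slot2 between -0.02 and 0.02 m) or (x of wall_sherd in the frame of slot3 between -0.025 and 0.025 m and y of wall_sherd in the frame of slot3 between -0.02 and 0.02 m)) and contact force between the fingers and wall_sherd below 0.1 N and ((x of buff_sherd in the frame of slot0 between -0.025 and 0.025 m and y of buff_sherd in the frame of slot0 between -0.02 and 0.02 m) or (x of buff_sherd in the frame of slot1 between -0.025 and 0.025 m and y of buff_sherd in the frame of slot1 between -0.02 and 0.02 m) or (x of buff_sherd in the frame of slot2 between -0.025 and 0.025 m and y of buff_sherd in the frame of slot2 between -0.02 and 0.02 m) or (x of buff_sherd in the frame of slot3 between -0.025 and 0.025 m and y of buff_sherd in the frame of slot3 between -0.02 and 0.02 m)) and contact force between the fingers and buff_sherd below 0.1 N and ((x of small_sherd in the frame of slot0 between -0.025 and 0.025 m and y of small_sherd in the frame of slot0 between -0.02 and 0.02 m) or (x of small_sherd in the frame of slot1 between -0.025 and 0.025 m and y of small_sherd in the frame of slot1 between -0.02 and 0.02 m) or (x of small_sherd in the frame of slot2 between -0.025 and 0.025 m and y of small_sherd in the frame of slot2 between -0.02 and 0.02 m) or (x of small_sherd in the frame of slot3 between -0.025 and 0.025 m and y of small_sherd in the frame of slot3 between -0.02 and 0.02 m)) and contact force between the fingers and small_sherd below 0.1 N and value of joint lever above 0.72 rad), for 0.2 s.
At the end, for the whole second after the job is handed in: each sherd flat (0.2 rad) on a compartment floor, one to each, centre within 25 mm along and 20 mm across of the middle, long axis within 0.3 rad, either face up, released, at rest; lever below 0.16 rad, collar below 3 mm; carousel still (((x of orange_sherd in the frame of slot0 between -0.025 and 0.025 m and y of orange_sherd in the frame of slot0 between -0.02 and 0.02 m) or (x of orange_sherd in the frame of slot1 between -0.025 and 0.025 m and y of orange_sherd in the frame of slot1 between -0.02 and 0.02 m) or (x of orange_sherd in the frame of slot2 between -0.025 and 0.025 m and y of orange_sherd in the frame of slot2 between -0.02 and 0.02 m) or (x of orange_sherd in the frame of slot3 between -0.025 and 0.025 m and y of orange_sherd in the frame of slot3 between -0.02 and 0.02 m)) and angle between the y axis of each of orange_sherd, wall_sherd, buff_sherd, small_sherd and the x axis of tray, either way round below 0.3 rad and angle between the z axis of each of orange_sherd, wall_sherd, buff_sherd, small_sherd and the z axis of tray, either way round below 0.2 rad and z of each of orange_sherd, wall_sherd, buff_sherd, small_sherd in the frame of tray below 0.027 m and contact force between the fingers and orange_sherd below 0.1 N and ((x of wall_sherd in the frame of slot0 between -0.025 and 0.025 m and y of wall_sherd in the frame of slot0 between -0.02 and 0.02 m) or (x of wall_sherd in the frame of slot1 between -0.025 and 0.025 m and y of wall_sherd in the frame of slot1 between -0.02 and 0.02 m) or (x of wall_sherd in the frame of slot2 between -0.025 and 0.025 m and y of wall_sherd in the frame of slot2 between -0.02 and 0.02 m) or (x of wall_sherd in the frame of slot3 between -0.025 and 0.025 m and y of wall_sherd in the frame of slot3 between -0.02 and 0.02 m)) and contact force between the fingers and wall_sherd below 0.1 N and ((x of buff_sherd in the frame of slot0 between -0.025 and 0.025 m and y of buff_sherd in the frame of slot0 between -0.02 and 0.02 m) or (x of buff_sherd in the frame of slot1 between -0.025 and 0.025 m and y of buff_sherd in the frame of slot1 between -0.02 and 0.02 m) or (x of buff_sherd in the frame of slot2 between -0.025 and 0.025 m and y of buff_sherd in the frame of slot2 between -0.02 and 0.02 m) or (x of buff_sherd in the frame of slot3 between -0.025 and 0.025 m and y of buff_sherd in the frame of slot3 between -0.02 and 0.02 m)) and contact force between the fingers and buff_sherd below 0.1 N and ((x of small_sherd in the frame of slot0 between -0.025 and 0.025 m and y of small_sherd in the frame of slot0 between -0.02 and 0.02 m) or (x of small_sherd in the frame of slot1 between -0.025 and 0.025 m and y of small_sherd in the frame of slot1 between -0.02 and 0.02 m) or (x of small_sherd in the frame of slot2 between -0.025 and 0.025 m and y of small_sherd in the frame of slot2 between -0.02 and 0.02 m) or (x of small_sherd in the frame of slot3 between -0.025 and 0.025 m and y of small_sherd in the frame of slot3 between -0.02 and 0.02 m)) and contact force between the fingers and small_sherd below 0.1 N and linear speed of each of orange_sherd, wall_sherd, buff_sherd, small_sherd below 0.02 m/s and value of joint lever below 0.16 rad and value of joint collar below 0.003 m and velocity of joint carousel between -0.05 and 0.05 rad/s); the robot touches nothing.
It fails at once if the ink bottle or the pot lid is moved by more than 40 mm or tipped (distance of any of ink_bottle, pot_lid from where it was at the start of the episode above 0.04 m or angle between any of ink_bottle, pot_lid's own z axis and vertical above 0.5 rad).
Of orange_sherd, wall_sherd, buff_sherd, small_sherd only 3 to 4 are there at a start; the rules pass over those that are not, and their reading is None.
At some moment in a run one of tray may be knocked a few centimetres aside while the robot is not near it.
Once in a run the grip may slacken for a moment while it holds something.
It also fails if it takes over 210 s, if anything falls off the work surface, if the arm or the gripper's body presses on something with over 40 N, if the wrist force passes 120 N, or if a joint passes its speed limit or range.

## Working session

There is one attempt and no reset: what is moved stays moved. The work goes in short steps, Python scripts to look and compute and a tool call to move; the robot and the scene stay as the last step left them, time stands still between calls to the robot, and variables do not carry over. Pictures are saved under pics/ and viewed, about 12 in all and at most 16, crops included, and the job is handed in when it is done.

Besides the shell and the picture viewer there is one more tool, called after "Emit:" by a JSON object that holds its "fn" and its "kwargs". move_arm: Moves the arm, as the interface text tells. Its arguments: {"type":"object","properties":{"motion":{"type":"string"},"fingers":{"type":"number"},"squeeze":{"type":"number"}},"required":["motion"]}

```bash
mkdir -p pics
cat > h.py <<'E'
import numpy as np, cv2
from bench import readout, eyes, r
def snap(n,f=None):
    s=eyes.snapshot(n)
    if f: cv2.imwrite('pics/'+f+'.png',s['image'])
    return s
def ray(s,u,v,fish=False):
    M=np.array(s['world_to_cam']);R=M[:3,:3];t=M[:3,3]
    a=(u-s['cx'])/s['fx'];b=(v-s['cy'])/s['fy']
    if fish:
        th=np.hypot(a,b);k=np.sin(th)/max(th,1e-9);d=np.array([a*k,b*k,np.cos(th)])
    else: d=np.array([a,b,1.])
    return -R.T@t, R.T@d
def onz(s,u,v,z,fish=False):
    o,d=ray(s,u,v,fish); return o+d*(z-o[2])/d[2]
def proj(s,p):
    M=np.array(s['world_to_cam']);q=M[:3,:3]@np.array(p,float)+M[:3,3]
    return s['cx']+s['fx']*q[0]/q[2], s['cy']+s['fy']*q[1]/q[2]
E
python3 - <<'E'
from h import *
a=snap('top','top0');b=snap('scene','scene0');snap('wrist','wrist0')
for s in(a,b):
    o,d=ray(s,320,200);print(o.round(),d.round(2),s['fx'])
print(readout.sense())
E
```

```text
[ 245.  140. 1666.] [ 0.2   0.01 -0.98] 437.4602916633416
[ -95.  816. 1247.] [ 0.44 -0.45 -0.77] 458.1810263550659
{'time': 0.15, 'joint_pos': array([-7.06109606e+01,  7.50633762e+00,  8.53156425e+01,  4.25062749e-05,
        8.72631936e+01, -4.89389090e+00]), 'qd': array([ 0.10474752, -0.16220567, -0.11822077, -0.04249417,  0.08685859,
       -0.03723325]), 'joint_efforts': array([-2.55650912e-04, -5.70061505e+01, -5.01159918e+01, -2.40636718e-04,
        9.43932653e-03, -8.57140935e-05]), 'tool_pos': array([ 246.6123273 , -546.49483126,  230.46656526]), 'tcp_rot': array([-9.00848596e+01,  7.30852841e-03, -1.55717077e+02]), 'ft_force': array([ 0.3625515 , -0.23362374, -0.0973188 ]), 'wrist_torque': array([-0.01196069,  0.02322796, -0.04811129]), 'finger_gap': 85.64342769187516}
```

View pics/top0.png

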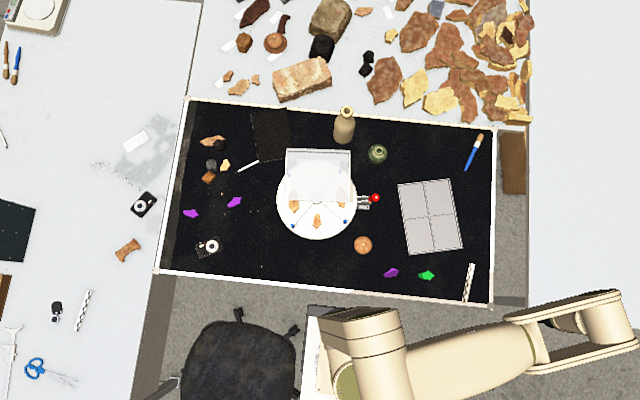

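View pics/scene0.png

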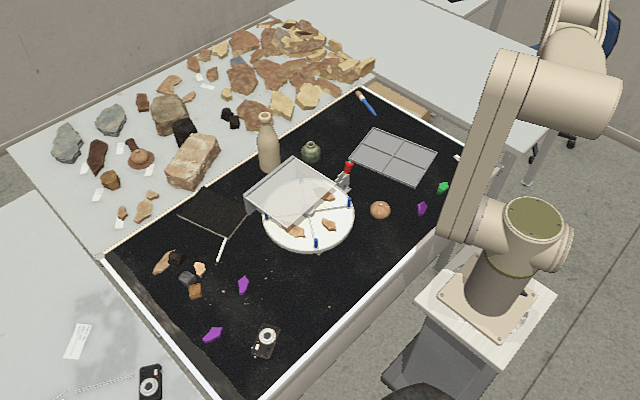

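The top view has the carousel at about (316,200), the tray at (430,216), the red collar at (375,198), the lid at (363,245) and the bottle at (377,153). The shield's open front faces the robot. Next I'll enlarge it to measure.

Run:
```python
from h import *
s=snap('top');im=s['image']
c=cv2.resize(im[135:270,265:475],None,fx=3.8,fy=3.8,interpolation=cv2.INTER_CUBIC);cv2.imwrite('pics/c1.png',c)
hsv=cv2.cvtColor(im,cv2.COLOR_BGR2HSV)
def blobs(m,z,mn=6,name=''):
    n,l,st,ce=cv2.connectedComponentsWithStats(m.astype('uint8'))
    for i in range(1,n):
        if st[i,4]>=mn and 180<ce[i][0]<500 and 100<ce[i][1]<300: print(name,ce[i].round(1),st[i].tolist(),onz(s,*ce[i],z).round(1))
H,S,V=hsv[...,0],hsv[...,1],hsv[...,2]
blobs((H>105)&(H<130)&(S>130)&(V>80),86,4,'blue')
blobs(((H<5)|(H>175))&(S>170)&(V>90),100,4,'red')
blobs((H>20)&(H<35)&(S>100)&(V>120),5,3,'yellow')
blobs((H>4)&(H<20)&(S>70)&(V>100),50,10,'orange')
# tray
m=((S<40)&(V>110)&(V<220)).astype('uint8')
m[:, :390]=0;m[:,475:]=0;m[:170]=0;m[262:]=0
m=cv2.morphologyEx(m,cv2.MORPH_CLOSE,np.ones((3,3)))
ct=max(cv2.findContours(m,0,2)[0],key=cv2.contourArea)
q=cv2.boxPoints(cv2.minAreaRect(ct));P=[onz(s,*p,13)[:2] for p in q];print(np.round(P,1),np.mean(P,0))
# disc
w=((S<40)&(V>215)).astype('uint8');w[:,:265]=0;w[:,360:]=0
cv2.imwrite('pics/w.png',w*255)
for k in [(320,200),(430,216)]: print(onz(s,*k,42).round())
```

```text
blue [470.2 158.1] [464, 147, 14, 25, 107] [ 785.4 -384.9   86. ]
blue [344.9 220.9] [344, 220, 3, 3, 8] [497.4  62.7  86. ]
blue [292. 225.] [291, 224, 3, 3, 6] [461.9 252.7  86. ]
red [373.9 197.4] [368, 193, 12, 9, 63] [593.  -34.2 100. ]
yellow [447.9 101.5] [443, 97, 12, 10, 49] [1044.1 -313.2    5. ]
yellow [430.1 100.2] [429, 99, 4, 3, 8] [1041.7 -240.8    5. ]
yellow [441.7 103. ] [441, 102, 2, 3, 3] [1034.8 -288.2    5. ]
yellow [404. 105.] [404, 104, 1, 3, 3] [1009.6 -136.1    5. ]
yellow [430.6 108.9] [427, 104, 7, 9, 15] [1004.4 -244.7    5. ]
yellow [429.2 106.5] [428, 106, 3, 2, 4] [1014.1 -238.7    5. ]
yellow [436.3 111.1] [435, 109, 4, 6, 14] [ 997.  -268.1    5. ]
yellow [224.8 164.5] [224, 163, 2, 4, 4] [683.5 550.    5. ]
yellow [293.  208.5] [292, 208, 3, 2, 4] [537.1 262.2   5. ]
yellow [317.7 214.3] [317, 214, 2, 2, 3] [524.6 165.2   5. ]
orange [424.5 103.8] [422, 95, 9, 19, 44] [1002.9 -208.9   50. ]
orange [346.4 110.2] [343, 108, 7, 6, 29] [942.4  95.8  50. ]
orange [343.3 127.9] [333, 111, 22, 33, 334] [867.9 101.   50. ]
orange [479.8 137.2] [476, 133, 8, 9, 46] [ 886.7 -431.2   50. ]
orange [210.9 140. ] [200, 135, 25, 11, 144] [763.4 606.8  50. ]
orange [226.2 166.3] [220, 159, 11, 13, 23] [664.9 532.4  50. ]
orange [207.8 176.7] [202, 171, 13, 12, 97] [616.9 595.8  50. ]
orange [294.  205.1] [289, 201, 10, 12, 76] [542.6 256.6  50. ]
orange [341.1 204.2] [337, 202, 8, 6, 27] [564.7  80.9  50. ]
orange [316.4 221.3] [313, 214, 8, 15, 77] [490.4 166.3  50. ]
orange [362.5 244.6] [354, 236, 18, 18, 258] [421.9 -11.8  50. ]
[[ 673.2 -128.1]
 [ 731.7 -335.6]
 [ 453.8 -393.1]
 [ 398.6 -192.4]] [ 564.31634072 -262.31469943]
[574. 162.  42.]
[ 557. -256.   42.]
```

View pics/c1.png

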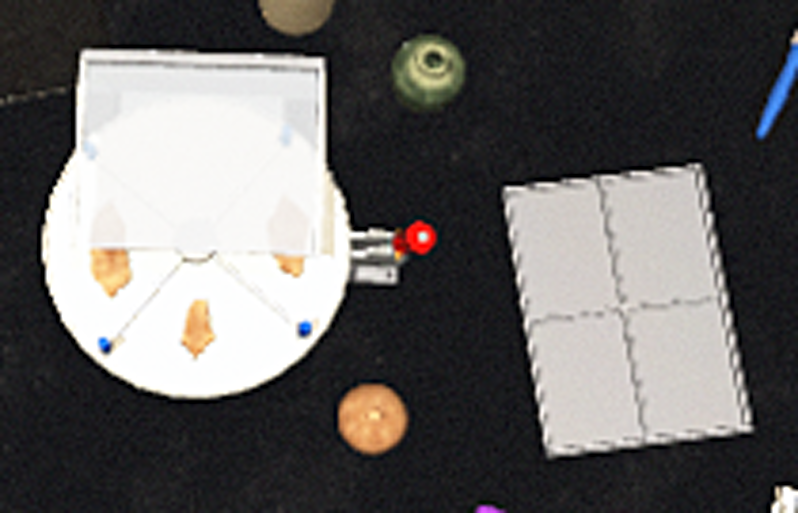

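Run:
```python
from h import *
from scipy.optimize import least_squares
s=snap('top');g=cv2.cvtColor(s['image'],cv2.COLOR_BGR2GRAY)
f=lambda u,v,z:onz(s,265+(u+.5)/3.8-.5,135+(v+.5)/3.8-.5,z)[:2]
A,B=f(90,248,100),f(325,252,100);C,D=f(80,50,100),f(325,58,100)
for P,Q in((A,B),(C,D)):print(P,Q,np.linalg.norm(P-Q),np.degrees(np.arctan2(*(P-Q)[::-1]))-90)
# disc rim: dark/bright edge on rays, front half
pts=[]
c0=np.array(proj(s,[575,172,46]))
for a in np.radians(np.arange(5,176,3)):
    rr=np.arange(30,50,.25);xy=c0[:,None]+np.array([np.cos(a),np.sin(a)])[:,None]*rr
    v=cv2.remap(g,xy[0].astype('f4')[None],xy[1].astype('f4')[None],1)[0].astype(float)
    i=np.where(v>120)[0]
    if len(i) and i[-1]<len(rr)-1: pts.append(onz(s,*xy[:,i[-1]],44)[:2])
pts=np.array(pts)
r_=least_squares(lambda p:np.hypot(*(pts-p[:2]).T)-150,[575,172],loss='soft_l1');print(r_.x,np.median(abs(r_.fun)))
r_=least_squares(lambda p:np.hypot(*(pts-p[:2]).T)-p[2],[575,172,150],loss='soft_l1');print(r_.x)
for n,p in dict(platefar=(352,234),platenear=(352,283),e1=(398,283),red=(422,237)).items():print(n,f(*p,75))
```

```text
[550.34144147 275.95859748] [570.42465188  51.00544005] 225.84786555914368 5.10168693327698
[747.01674649 309.57154868] [764.60772566  68.62420109] 241.5886314752389 4.175617042269508
[573.05742422 175.69012374] 0.624326195947333
[576.65430664 175.8595758  152.9801034 ]
platefar [596.31601829  24.92852392]
platenear [547.77856723  20.68985555]
e1 [552.52822625 -23.82331246]
red [600.60741042 -43.47246955]
```

Emit:
{"fn": "move_arm", "kwargs": {"motion": "16 25 4 0 0 35;32 50 4 0 0 70;32 50 4 0 0 70;32 50 4 0 0 70;32 50 4 0 0 70;32 50 4 0 0 70;32 50 4 0 0 70;32 50 4 0 0 70;32 50 4 0 0 70;32 50 4 0 0 70", "fingers": 5}}

```text
time: 1.08
tool_pos: [471.4, -194.9, 260.5]
tcp_rot: [-90.0, -0.0, -85.3]
ft_force: [0.8, -0.2, 0.1]
finger_gap: 50.2
```

Emit:
{"fn": "move_arm", "kwargs": {"motion": "0 0 0 0 0 0;0 0 0 0 0 0;0 0 0 0 0 0"}}

```text
time: 1.33
tool_pos: [470.6, -196.9, 260.0]
tcp_rot: [-90.0, -0.0, -85.7]
ft_force: [0.4, -0.0, -0.1]
finger_gap: 49.8
```

Emit:
{"fn": "move_arm", "kwargs": {"motion": "4 6 0 0 0 0;8 12 0 0 0 0;10 15 0 0 0 0;10 15 0 0 0 0;10 15 0 0 0 0;10 15 0 0 0 0"}}

```text
time: 1.83
tool_pos: [571.6, -45.8, 259.5]
tcp_rot: [-90.0, 0.0, -85.7]
ft_force: [-0.3, -0.0, 0.3]
finger_gap: 49.9
```

Run:
```python
from h import *
s=snap('wrist','w1');print(ray(s,s['cx'],s['cy'],1),s['fx'],s['cx'],s['cy'],readout.sense()['tool_pos'],np.array(s['world_to_cam']).round(2))
```

```text
(array([565.64646419,  30.00996449, 402.82940914]), array([ 0.02133353, -0.29727001, -0.95455509])) 309.70691628693146 319.1938030546263 199.0343356783688 [570.77275307 -47.41752926 259.57788511] [[ 1.0000e+00  8.0000e-02 -0.0000e+00 -5.6565e+02]
 [ 7.0000e-02 -9.5000e-01  3.0000e-01 -1.3312e+02]
 [ 2.0000e-02 -3.0000e-01 -9.5000e-01  3.8138e+02]
 [ 0.0000e+00  0.0000e+00  0.0000e+00  1.0000e+00]]
```

View pics/w1.png

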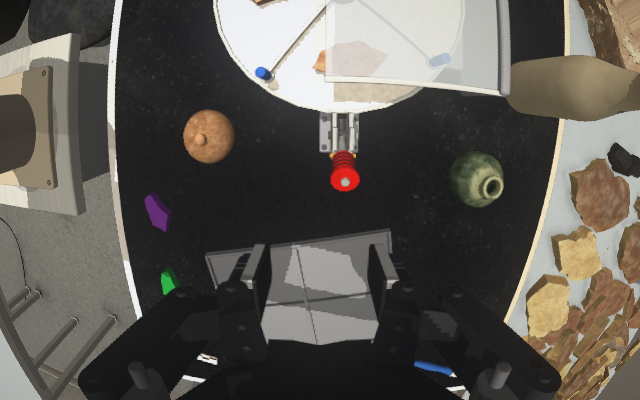

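The wrist view shows the collar at about (344,178), the plates spanning (320–358, 112–153), and one sherd under the shield edge near (355,58).

Run:
```python
from h import *
s=snap('wrist');hsv=cv2.cvtColor(s['image'],cv2.COLOR_BGR2HSV)
H,S,V=hsv[...,0],hsv[...,1],hsv[...,2]
m=(((H<6)|(H>174))&(S>150)&(V>70)).astype('uint8')
n,l,st,ce=cv2.connectedComponentsWithStats(m)
for i in range(1,n):
    if st[i,4]>40: print(st[i],ce[i])
F=lambda u,v,z:onz(s,u,v,z,1)[:2].round(1)
print('flange',F(344.5,177,110),'stem tip',F(345,183,115))
print('plates z69',F(320,113,69),F(358,113,69),F(320,152,69),F(358,152,69))
print('peg front',F(262,72,86),'hub top',F(320,1,64),'back peg',F(441,59,86))
print('shield corner',F(326,80,103),F(500,95,103), 'disc front', F(344,113,46))
print('lid',F(209,136,30),'bottle',F(480,182,40))
t=[(206,255),(388,231)]
print([F(*p,13) for p in t],[F(*p,0) for p in t])
```

```text
[331 149  30  41 843] [344.87663108 169.97390273]
flange [594.1 -38.7] stem tip [594.7 -43.4]
plates z69 [565.8  19.9] [606.2  23.5] [569.  -22.4] [610.3 -18.9]
peg front [503.9  59.4] hub top [556.1 146.5] back peg [687.8  93.1]
shield corner [568.9  53.2] [755.   65.6] disc front [593.1  21.6]
lid [429. -16.] bottle [783.6 -44.9]
[array([ 412.1, -193.2]), array([ 672.4, -132.4])] [array([ 407. , -200.6]), array([ 675.9, -137.8])]
```

```bash
cat >> h.py <<'E'
from scipy.spatial.transform import Rotation as Ro
C=np.array([575,175.7]);YAW=5.;PIV=np.array([590.8,-2.7,36.])
def Rtool(jaw,th=0.,axis=5.):  # jaw angle deg; th lever tilt rad about stand x (neg = toward -y)
    a=np.radians(axis);R=Ro.from_euler('xyz',[-90,0,jaw-90],degrees=True)
    return Ro.from_rotvec(-th*np.array([np.cos(a),np.sin(a),0]))*R
def stem(th,yaw=YAW):
    a=np.radians(yaw);return np.sin(th)*np.array([-np.sin(a),np.cos(a),0])+np.cos(th)*np.array([0,0,1.])
def cur():
    s=readout.sense();return np.array(s['tool_pos']),Ro.from_euler('xyz',s['tcp_rot'],degrees=True)
def rel(p0,R0,p,R):
    return ' '.join('%g'%x for x in np.r_[((np.array(p)-p0)/10).round(2),(R*R0.inv()).as_rotvec(degrees=True).round(1)])
E
python3 - <<'E'
from h import *
p0,R0=cur();print(p0)
th=-.45;R=Rtool(5,th)
for g in(130,100,68):print(g,rel(p0,R0,PIV+(g-19)*stem(th),R))
E
```

```text
[570.3573671  -48.35656827 259.70747298]
130 2.47 -0.24 -12.38 25.7 2 0.8
100 2.35 1.06 -15.08 25.7 2 0.8
68 2.23 2.44 -17.96 25.7 2 0.8
```

Emit:
{"fn": "move_arm", "kwargs": {"motion": "1.2 -1 -3 6.5 .5 .2;2.4 -1 -6 13 1 .4;2.5 -.5 -9 19 1.5 .6;2.5 -.2 -12.4 25.7 2 .8;2.5 -.2 -12.4 25.7 2 .8;2.5 -.2 -12.4 25.7 2 .8;2.5 -.2 -12.4 25.7 2 .8"}}

```text
time: 2.52
tool_pos: [596.0, -50.9, 137.8]
tcp_rot: [-89.8, 25.6, -85.0]
ft_force: [0.2, -0.3, 0.5]
finger_gap: 50.2
```

Run:
```python
from h import *
p0,R0=cur();th=-.45;R=Rtool(5,th)
print(p0,rel(p0,R0,PIV+(68-19)*stem(th),R))
s=snap('wrist');cv2.imwrite('pics/w2.png',s['image'][150:400,160:500])
```

```text
[596.03855468 -50.87551973 137.81100694] -0.34 2.69 -5.77 0.2 0.2 0.1
```

View pics/w2.png

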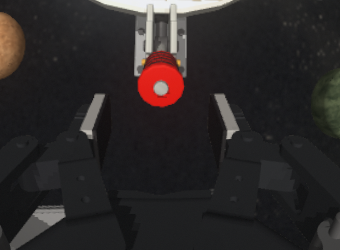

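The collar at (161,87) sits centred between the fingers, so I descend along the stem and grip.

Emit:
{"fn": "move_arm", "kwargs": {"motion": "-.1 .9 -1.9 0 0 0;-.2 1.8 -3.8 0 0 0;-.3 2.7 -5.8 0 0 0;-.3 2.7 -5.8 0 0 0;-.3 2.7 -5.8 0 0 0"}}

```text
time: 2.98
tool_pos: [593.7, -21.3, 81.2]
tcp_rot: [-89.7, 25.6, -84.6]
ft_force: [0.7, 0.3, 0.3]
finger_gap: 49.9
```

Emit:
{"fn": "move_arm", "kwargs": {"motion": "0 0 0 0 0 0;0 0 0 0 0 0;0 0 0 0 0 0;0 0 0 0 0 0;0 0 0 0 0 0", "fingers": 1.5, "squeeze": 70}}

```text
time: 3.4
tool_pos: [594.7, -23.0, 81.7]
tcp_rot: [-89.6, 25.7, -84.8]
ft_force: [-2.5, -0.4, 10.5]
finger_gap: 26.0
```

Run:
```python
from h import *
p0,R0=cur();g=68
q=PIV+(g-19)*stem(-.45);print(p0-q)
print('lift',rel(q,R0,PIV+(g+12.5-19)*stem(-.45),Rtool(5,-.45)))
a=PIV+(g+12.5-19)*stem(-.45)
print(';'.join(rel(a,Rtool(5,-.45),PIV+(g+12.5-19)*stem(t),Rtool(5,t)) for t in np.linspace(-.45,.45,11)[1:]))
```

```text
[2.08365799 0.95724696 1.61406746]
lift 0.05 -0.54 1.13 0.1 0.4 -0.1
-0.04 0.51 0.22 -5.1 -0.4 0;-0.09 1.03 0.39 -10.3 -0.9 0;-0.14 1.57 0.51 -15.4 -1.3 0;-0.18 2.11 0.59 -20.5 -1.8 0;-0.23 2.66 0.61 -25.7 -2.2 0;-0.28 3.22 0.59 -30.8 -2.7 0;-0.33 3.76 0.51 -36 -3.1 0;-0.38 4.3 0.39 -41.1 -3.6 -0;-0.42 4.82 0.22 -46.2 -4 0;-0.47 5.33 0 -51.4 -4.5 0
```

Emit:
{"fn": "move_arm", "kwargs": {"motion": "0 -.25 .5 0 0 0;0 -.45 .9 0 0 0;.05 -.55 1.15 0 0 0;.05 -.55 1.15 0 0 0;.05 -.55 1.15 0 0 0"}}

```text
time: 3.82
tool_pos: [594.5, -27.3, 90.8]
tcp_rot: [-89.7, 25.8, -84.8]
ft_force: [5.3, 6.8, -6.2]
finger_gap: 25.8
```

Run:
```python
from h import *
print(cur()[0],readout.sense()['ft_force'])
s=snap('scene');c=np.array(proj(s,[592,-30,95])).astype(int);print(c)
cv2.imwrite('pics/s2.png',cv2.resize(s['image'][c[1]-45:c[1]+45,c[0]-60:c[0]+60],None,fx=5,fy=5,interpolation=2))
```

```text
[594.4575656  -27.26253155  90.78211078] [ 5.34556959  6.84552861 -6.22304154]
[348 168]
```

View pics/s2.png

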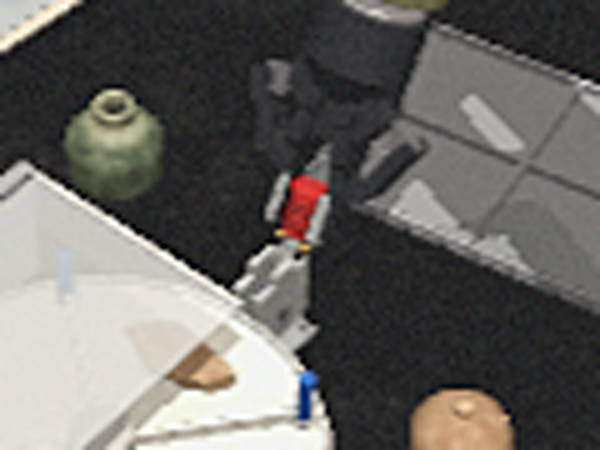

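The collar has lifted and the brass pin is visible at (290,240). Now the swing.

Emit:
{"fn": "move_arm", "kwargs": {"motion": "-.04 .5 .28 -5.1 -.4 0;-.09 1.03 .45 -10.3 -.9 0;-.14 1.57 .57 -15.4 -1.3 0;-.18 2.11 .65 -20.5 -1.8 0;-.23 2.66 .67 -25.7 -2.2 0;-.28 3.22 .65 -30.8 -2.7 0;-.33 3.76 .57 -36 -3.1 0;-.38 4.3 .45 -41.1 -3.6 0;-.42 4.82 .25 -46.2 -4 0;-.47 5.35 .03 -51.4 -4.5 0"}}

```text
time: 4.7
tool_pos: [591.0, 26.1, 92.2]
tcp_rot: [-89.6, -26.1, -85.1]
ft_force: [7.3, -4.0, -8.9]
finger_gap: 26.1
```

Emit:
{"fn": "move_arm", "kwargs": {"motion": "0 0 0 0 0 0;0 0 0 0 0 0;0 0 0 0 0 0"}}

```text
time: 4.95
tool_pos: [590.9, 26.0, 91.3]
tcp_rot: [-89.7, -25.9, -84.9]
ft_force: [9.6, -2.7, -8.1]
finger_gap: 26.2
```

Run:
```python
from h import *
s=readout.sense();print(cur()[0],s['tcp_rot'],s['ft_force'],s['finger_gap'],PIV+61.5*stem(.45))
s=snap('scene');c=np.array(proj(s,[592,-30,95])).astype(int)
cv2.imwrite('pics/s3.png',cv2.resize(s['image'][c[1]-45:c[1]+45,c[0]-60:c[0]+60],None,fx=5,fy=5,interpolation=2))
```

```text
[590.88594447  26.00841063  91.32855393] [-89.7036452  -25.86162921 -84.93827089] [ 9.55533687 -2.69819063 -8.14240656] 26.188728402583557 [588.46855073  23.94858707  91.37749679]
```

View pics/s3.png

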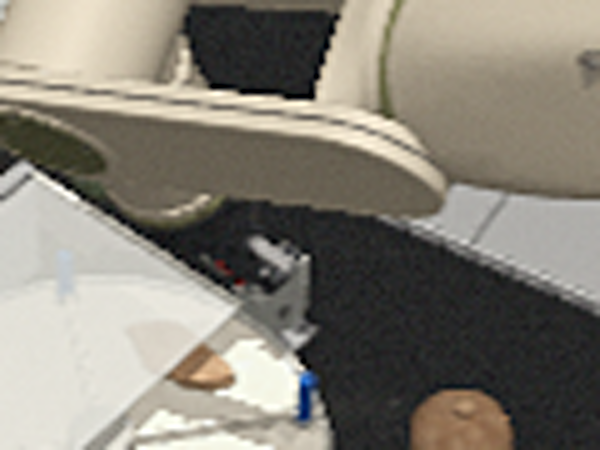

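Emit:
{"fn": "move_arm", "kwargs": {"motion": "0 -.2 -.5 0 0 0;0 -.45 -1 0 0 0;0 -.45 -1 0 0 0"}}

```text
time: 5.25
tool_pos: [591.2, 21.0, 81.1]
tcp_rot: [-89.6, -25.8, -85.0]
ft_force: [10.8, -0.6, -5.3]
finger_gap: 25.8
```

Emit:
{"fn": "move_arm", "kwargs": {"motion": "0 0 0 0 0 0;0 0 0 0 0 0;0 0 0 0 0 0;0 0 0 0 0 0;0 1.2 2.6 0 0 0;-.2 2.6 5.4 0 0 0;-.3 3.5 7.2 0 0 0;-.3 3.5 7.2 0 0 0", "fingers": 5}}

```text
time: 5.92
tool_pos: [588.3, 58.8, 157.7]
tcp_rot: [-89.5, -25.7, -85.0]
ft_force: [0.7, -0.5, 0.3]
finger_gap: 49.8
```

Run:
```python
from h import *
p0,R0=cur();print(p0)
s=snap('wrist','w4')
# look pose: over carousel front, jaws along ey
a=np.radians(5);p=C+ -95*np.array([np.cos(a),np.sin(a)])
print(rel(p0,R0,[p[0],p[1],260],Rtool(5)))
```

```text
[588.27813508  58.80427494 157.67055012]
-10.79 10.86 10.23 25.6 2.8 -0.1
```

View pics/w4.png

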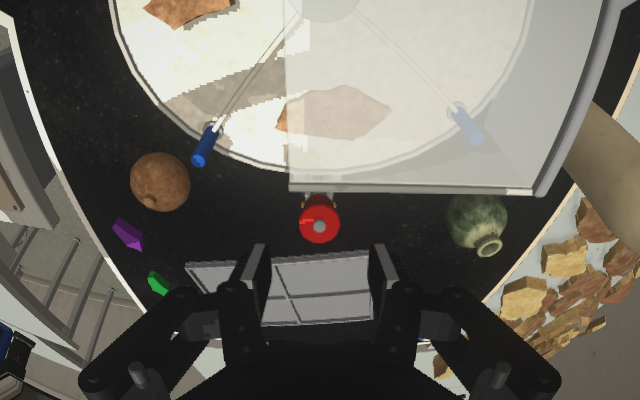

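The lever is over: the collar at (319,225) now stands beside the shield edge. Next I look at the carousel from above its front.

Emit:
{"fn": "move_arm", "kwargs": {"motion": "0 0 4 0 0 0;-2 2 8 6 .6 0;-5 4 11 12 1.2 0;-8 6 12 19 2 0;-10.8 7.5 12 25.6 2.8 0;-10.8 7.5 12 25.6 2.8 0;-10.8 7.5 12 25.6 2.8 0", "fingers": 7}}

```text
time: 6.55
tool_pos: [476.6, 130.5, 271.9]
tcp_rot: [-90.4, -0.1, -84.9]
ft_force: [0.7, -0.3, 0.9]
finger_gap: 70.2
```

```bash
cat >> h.py <<'E'
def sherds(s,z=50,mn=150,fish=True,box=None):
    hsv=cv2.cvtColor(s['image'],cv2.COLOR_BGR2HSV);H,S,V=[hsv[...,i] for i in range(3)]
    m=((H<22)&(S>75)&(V>70)).astype('uint8');m=cv2.morphologyEx(m,cv2.MORPH_OPEN,np.ones((3,3)))
    out=[]
    for c in cv2.findContours(m,0,1)[0]:
        if cv2.contourArea(c)<mn: continue
        P=np.array([onz(s,*p[0],z,fish)[:2] for p in c])
        if box is not None and not(box[0]<P[:,0].mean()<box[1] and box[2]<P[:,1].mean()<box[3]): continue
        (cx,cy),(w,h),a=cv2.minAreaRect(P.astype('f4'))
        if w>h: L,W,ang=w,h,a
        else: L,W,ang=h,w,a+90
        print('sherd px',c[:,0].mean(0).round(),'c',round(cx,1),round(cy,1),'LxW',round(L),round(W),'ang',round((ang+90)%180-90,1),'centroid',P.mean(0).round(1),'stand rel',((np.array([cx,cy])-C)@np.array([[np.cos(np.radians(5)),-np.sin(np.radians(5))],[np.sin(np.radians(5)),np.cos(np.radians(5))]])).round(1))
        out.append((cx,cy,L,W,ang))
    return out
def pegs(s,fish=True,z=86):
    hsv=cv2.cvtColor(s['image'],cv2.COLOR_BGR2HSV);H,S,V=[hsv[...,i] for i in range(3)]
    m=((H>105)&(H<130)&(S>120)&(V>60)).astype('uint8')
    for c in cv2.findContours(m,0,1)[0]:
        if cv2.contourArea(c)<15: continue
        q=c[:,0].astype(float);w=np.array([onz(s,*p,z,fish)[:2] for p in q]);d=np.hypot(*(w-C).T)
        e=q.mean(0);W=onz(s,*e,z,fish)[:2]
        if np.hypot(*(W-C))<190: print('peg',e.round(),'W',W.round(1),'ang',np.degrees(np.arctan2(*(W-C)[::-1])).round(1),'rad',np.hypot(*(W-C)).round())
E
python3 - <<'E'
from h import *
print(cur()[0]);s=snap('wrist','w5');sherds(s,50,box=(400,750,0,350));pegs(s)
E
```

```text
[476.61925299 130.53786693 271.87439526]
sherd px [390. 213.] c 567.6 82.3 LxW 31 25 ang -85.4 centroid [569.9  81.3] stand rel [-15.5 -92.4]
sherd px [340. 141.] c 493.8 167.4 LxW 56 33 ang 19.1 centroid [495.6 165.6] stand rel [-81.6  -1.2]
sherd px [391.  68.] c 542.7 258.2 LxW 53 39 ang 9.5 centroid [547.1 259.6] stand rel [-25.  85.]
peg [338. 234.] W [502.3  62.6] ang -122.7 rad 134.0
peg [336. 224.] W [499.4  75.2] ang -126.9 rad 126.0
peg [322.  61.] W [466.2 252.7] ang 144.7 rad 133.0
```

View pics/w5.png

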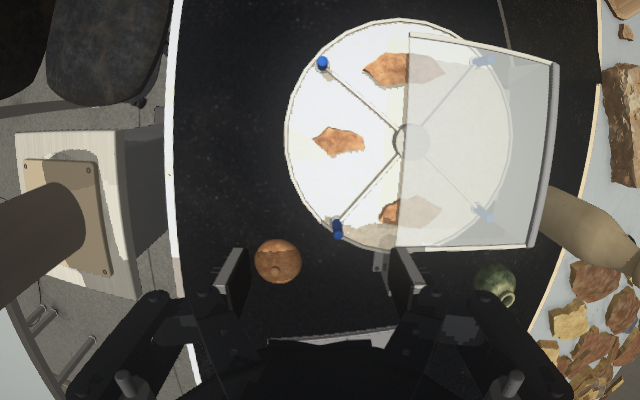

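The front bin holds the small sherd with its long axis about 19° from world x, the left bin a bigger one partly under the shield, the right bin another, and the back bin is empty. I pick the small one first.

Emit:
{"fn": "move_arm", "kwargs": {"motion": ".5 1 -2 0 0 -7;1 2 -4 0 0 -14;1.7 3.7 -6 0 0 -21;1.7 3.7 -8 0 0 -28;1.7 3.7 -10 0 0 -35;1.7 3.7 -12 0 0 -42;1.7 3.7 -13 0 0 -49;1.7 3.7 -13 0 0 -56;1.7 3.7 -13 0 0 -63;1.7 3.7 -13 0 0 -70", "fingers": 6}}

```text
time: 7.43
tool_pos: [494.2, 168.2, 139.5]
tcp_rot: [-90.4, -0.3, -155.1]
ft_force: [0.2, 0.2, -0.4]
finger_gap: 60.1
```

Emit:
{"fn": "move_arm", "kwargs": {"motion": "0 0 0 0 0 -6;0 0 -3 0 0 -6;0 0 -5 0 0 -6;0 0 -7 0 0 -6;0 0 -7 0 0 -6;0 0 -7 0 0 -6"}}

```text
time: 7.93
tool_pos: [493.1, 168.1, 69.5]
tcp_rot: [-90.5, -0.4, -160.7]
ft_force: [0.1, -0.1, 0.5]
finger_gap: 59.8
```

Run:
```python
from h import *
p0,R0=cur();print(p0,rel(p0,R0,[493.8,167.4,45],Rtool(-71)))
```

```text
[493.10080254 168.07407035  69.54611972] 0.07 -0.07 -2.45 -0.3 -0.5 -0.3
```

Emit:
{"fn": "move_arm", "kwargs": {"motion": "0 0 -1.2 0 0 0;0 0 -2.4 -.3 -.5 0;0 0 -2.4 -.3 -.5 0"}}

```text
time: 8.18
tool_pos: [493.9, 168.4, 46.4]
tcp_rot: [-90.0, 0.2, -160.8]
ft_force: [0.1, 0.1, -1.1]
finger_gap: 60.2
```

Emit:
{"fn": "move_arm", "kwargs": {"motion": "0 0 0 0 0 0;0 0 0 0 0 0;0 0 0 0 0 0;0 0 0 0 0 0;0 0 0 0 0 0;0 0 0 0 0 0", "fingers": 1, "squeeze": 40}}

```text
time: 8.68
tool_pos: [495.9, 168.8, 49.4]
tcp_rot: [-90.0, 0.5, -160.8]
ft_force: [0.7, -0.1, 6.5]
finger_gap: 33.0
```

Emit:
{"fn": "move_arm", "kwargs": {"motion": "0 0 1 0 0 0;0 0 4 0 0 0;0 0 8 0 0 0;0 0 10 0 0 0;0 0 10 0 0 0"}}

```text
time: 9.1
tool_pos: [498.0, 169.5, 154.9]
tcp_rot: [-90.0, 0.9, -160.8]
ft_force: [0.4, 0.1, 0.5]
finger_gap: 33.5
```

```bash
cat >> h.py <<'E'
def tray(s):
    hsv=cv2.cvtColor(s['image'],cv2.COLOR_BGR2HSV);S,V=hsv[...,1],hsv[...,2]
    g=s['image'].max(2)
    m=(V>80).astype('uint8');m[:,:380]=0;m[:,482:]=0;m[:160]=0;m[267:]=0
    m=cv2.morphologyEx(m,cv2.MORPH_CLOSE,np.ones((3,3)))
    ct=max(cv2.findContours(m,0,2)[0],key=cv2.contourArea)
    q=cv2.boxPoints(cv2.minAreaRect(ct));P=np.array([onz(s,*p,10)[:2] for p in q])
    e=[P[(i+1)%4]-P[i] for i in range(4)];l=[np.hypot(*v) for v in e]
    i=int(np.argmax(l[:2]));v=e[i]-e[i+2];v*=np.sign(v[0])
    yaw=np.degrees(np.arctan2(v[1],v[0]));c=P.mean(0)
    a=np.radians(yaw);ex=np.array([np.cos(a),np.sin(a)]);ey=np.array([-ex[1],ex[0]])
    print('tray',c.round(1),'yaw',yaw.round(1),'sides',np.round(l))
    for sx in(1,-1):
        for sy in(1,-1): print('  slot',sx,sy,(c+sx*67.5*ex+sy*50.5*ey).round(1))
    return c,yaw
E
python3 - <<'E'
from h import *
p0,R0=cur();print(p0,readout.sense()['finger_gap'],readout.sense()['ft_force'])
tray(snap('top'))
E
```

```text
[497.96869758 169.47192219 154.90970323] 33.498964834205296 [0.41553467 0.05555639 0.50306067]
tray [ 565.  -261.2] yaw 13.4 sides [217. 289. 209. 287.]
  slot 1 1 [ 618.9 -196.4]
  slot 1 -1 [ 642.3 -294.7]
  slot -1 1 [ 487.6 -227.8]
  slot -1 -1 [ 511. -326.]
```

Emit:
{"fn": "move_arm", "kwargs": {"motion": "1 -4 0 0 0 0;2 -8 0 0 0 0;4 -12 0 0 0 0;5 -16 0 0 0 0;7 -20 0 0 0 -2;8 -24 0 0 0 -4;9 -28 0 0 0 -5;10 -32 0 0 0 -5;11 -34 0 0 0 -5;11 -34 0 0 0 -5"}}

```text
time: 9.98
tool_pos: [604.3, -176.6, 146.2]
tcp_rot: [-90.0, 0.2, -166.0]
ft_force: [0.6, -0.1, -0.7]
finger_gap: 33.3
```

Emit:
{"fn": "move_arm", "kwargs": {"motion": "0 0 0 0 0 0;0 0 0 0 0 0"}}

```text
time: 10.15
tool_pos: [603.5, -170.7, 146.5]
tcp_rot: [-90.1, 0.2, -165.8]
ft_force: [0.5, 0.9, -0.9]
finger_gap: 33.3
```

Run:
```python
from h import *
p0,R0=cur();print(p0,readout.sense()['tcp_rot'],readout.sense()['finger_gap'],readout.sense()['ft_force'])
s=snap('wrist','w6');tray(snap('top'))
f=lambda u,v,z:onz(s2,265+(u+.5)/3.8-.5,135+(v+.5)/3.8-.5,z)[:2]
s2=snap('top');print('centre cross',f(622,310,13),[f(*p,13) for p in((598,176),(644,442),(535,318),(727,296))])
```

```text
[ 603.53735908 -170.69086598  146.49352245] [ -90.14478208    0.18013971 -165.7853084 ] 33.265486731659045 [ 0.49529218  0.85764272 -0.92263193]
tray [ 579.2 -251.4] yaw -5.1 sides [465. 314. 464. 297.]
  slot 1 1 [ 650.9 -207.1]
  slot 1 -1 [ 641.9 -307.7]
  slot -1 1 [ 516.5 -195.1]
  slot -1 -1 [ 507.4 -295.6]
centre cross [ 560.90786965 -257.06295124] [array([ 697.36323057, -225.14187385]), array([ 430.7557896 , -285.84861303]), array([ 543.46017005, -170.30840563]), array([ 586.47874916, -361.88332696])]
```

View pics/w6.png

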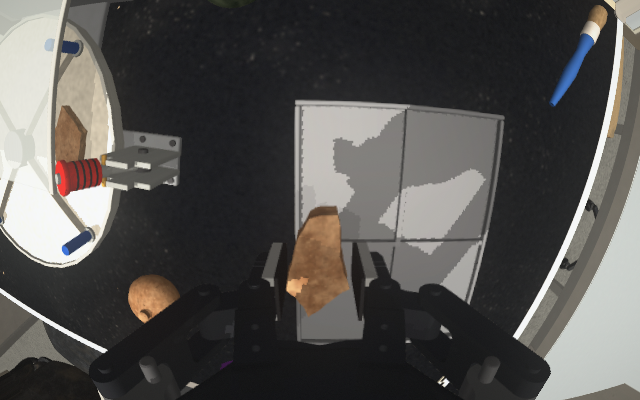

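The sherd is held lengthwise; the tray's far corners are at (296,102) and (503,117), and the dividers cross at (402,238).

Run:
```python
from h import *
s=snap('wrist');F=lambda u,v,z=13:onz(s,u,v,z,1)[:2]
TL,TM,TR,X,RM=F(296,102),F(407,107),F(503,117),F(402,239),F(484,240)
print(TL,TM,TR,X,RM)
for a,b in((TR,TL),(X,TM),(RM,X)):
    d=b-a;print(np.linalg.norm(d),np.degrees(np.arctan2(d[1],d[0])))
print('sherd z135',[F(*p,140).round(1) for p in((325,207),(313,313),(290,280),(345,285))],cur()[0])
```

```text
[ 675.81703278 -130.34875082] [ 698.43448638 -228.04643946] [ 723.14345153 -329.62439504] [ 573.79253019 -264.08680125] [ 593.36616285 -359.24316984]
204.81838855653294 103.35979746490865
129.74792838550695 16.127284907021046
97.14865710833762 101.62359174740327
sherd z135 [array([ 628.5, -167. ]), array([ 560.8, -177.4]), array([ 580.8, -158.9]), array([ 585.4, -190.3])] [ 604.3021029  -169.9892231   147.81826895]
```

Emit:
{"fn": "move_arm", "kwargs": {"motion": "1.5 -2.6 -4 0 0 -.8;1.5 -2.6 -8 0 0 -.8;1.5 -2.6 -11 0 0 -.8;1.5 -2.6 -12 0 0 -.8;1.5 -2.6 -12 0 0 -.8;1.5 -2.6 -12 0 0 -.8"}}

```text
time: 10.85
tool_pos: [619.7, -196.7, 28.8]
tcp_rot: [-90.0, 0.3, -166.5]
ft_force: [1.0, -0.1, 0.3]
finger_gap: 33.7
```

Emit:
{"fn": "move_arm", "kwargs": {"motion": "0 0 0 0 0 0;0 0 0 0 0 0"}}

```text
time: 11.02
tool_pos: [622.0, -198.0, 31.7]
tcp_rot: [-89.8, 0.6, -166.5]
ft_force: [0.4, -0.8, -0.0]
finger_gap: 33.2
```

Emit:
{"fn": "move_arm", "kwargs": {"motion": "0 0 -.6 0 0 0;-.2 .1 -1.2 0 0 0;-.2 .1 -1.7 0 0 0;-.2 .1 -1.7 0 0 0;-.2 .1 -1.7 0 0 0"}}

```text
time: 11.43
tool_pos: [618.3, -196.5, 11.5]
tcp_rot: [-90.0, 0.4, -166.6]
ft_force: [1.8, 0.4, 3.9]
finger_gap: 32.2
```

Emit:
{"fn": "move_arm", "kwargs": {"motion": "0 0 0 0 0 0;0 0 0 0 0 0;0 0 0 0 0 0;0 0 2 0 0 0;0 0 6 0 0 0;0 0 10 0 0 0;0 2 14 0 0 0;0 4 16 0 0 0;0 4 16 0 0 0", "fingers": 5}}

```text
time: 12.18
tool_pos: [621.1, -154.4, 178.7]
tcp_rot: [-89.8, 0.8, -166.5]
ft_force: [0.6, -0.9, 0.2]
finger_gap: 49.8
```

Run:
```python
from h import *
s=snap('wrist','w7');print(cur()[0]);sherds(s,14,box=(400,760,-420,-110));sherds(s,52,box=(400,760,0,320))
p0,R0=cur();print(PIV)
pegs(s)
```

```text
[ 619.83816452 -155.47211875  175.32338529]
sherd px [356. 197.] c 611.3 -195.6 LxW 60 33 ang 28.1 centroid [ 614.  -196.7] stand rel [   3.8 -373. ]
sherd px [128. 189.] c 579.1 37.7 LxW 30 28 ang 15.4 centroid [578.5  38.4] stand rel [  -7.9 -137.9]
sherd px [103. 175.] c 590.5 73.7 LxW 93 44 ang 4.4 centroid [585.8  75.4] stand rel [   6.6 -102.9]
[590.8  -2.7  36. ]
peg [ 96. 260.] W [502.7  60.8] ang -122.2 rad 136.0
peg [  7. 238.] W [473.  240.8] ang 147.4 rad 121.0
peg [100.  71.] W [694.3  65.5] ang -42.7 rad 162.0
```

```bash
cat > ext.py <<'E'
from h import *
def ext(s,z,box,angs,fish=True,L0=56,W0=31,show=True):
    hsv=cv2.cvtColor(s['image'],cv2.COLOR_BGR2HSV);H,S,V=[hsv[...,i] for i in range(3)]
    m=((H<22)&(S>75)&(V>60)).astype('uint8')
    for c in cv2.findContours(m,0,1)[0]:
        if cv2.contourArea(c)<150: continue
        P=np.array([onz(s,*p[0],z,fish)[:2] for p in c])
        if not(box[0]<P[:,0].mean()<box[1] and box[2]<P[:,1].mean()<box[3]):continue
        # filled moments in world
        M=cv2.moments((P*10).astype('f4').reshape(-1,1,2));cx,cy=M['m10']/M['m00']/10,M['m01']/M['m00']/10
        pa=np.degrees(.5*np.arctan2(2*M['mu11'],M['mu20']-M['mu02']))
        print('centroid',round(cx,1),round(cy,1),'pca',round(pa,1),'area',round(M['m00']/100))
        if show:
          for a in angs:
            t=np.radians(a);e=np.array([[np.cos(t),-np.sin(t)],[np.sin(t),np.cos(t)]]);q=P@e
            mid=(q.max(0)+q.min(0))/2
            print(' ',a,np.ptp(q,axis=0).round(1),'mid',(e@mid).round(1))
E
python3 - <<'E'
from ext import *
s=snap('wrist');ext(s,13,(560,700,-250,-150),range(5,41,5))
# pickup picture for comparison
s['image']=cv2.imread('pics/w5.png')
E
```

```text
centroid 612.0 -197.1 pca 13.8 area 1323
  5 [63.3 34.1] mid [ 612.2 -199.3]
  10 [63.3 34.2] mid [ 612.  -198.5]
  15 [63.  33.9] mid [ 611.7 -197.7]
  20 [62.5 34.1] mid [ 611.5 -196.8]
  25 [61.6 34.1] mid [ 611.  -195.9]
  30 [60.3 35. ] mid [ 610.8 -195.7]
  35 [58.8 37.6] mid [ 611.2 -196.2]
  40 [56.9 39.9] mid [ 611.7 -196.6]
```

The small piece now measures 63×34 mm (so it looks like the buff sherd), lies along 13.8° in the tray (tray 13.4°) and is 7 mm off centre. Next I go to the front-right peg to turn the carousel clockwise.

Emit:
{"fn": "move_arm", "kwargs": {"motion": "-2 3.5 0 0 0 7;-4 7 0 0 0 14;-6 10.5 0 0 0 21;-8 14 0 0 0 28;-10 18 -1 0 0 35;-12 21.5 -2 0 0 42;-12 21.5 -4 0 0 44;-12 21.5 -5 0 0 44;-12 21.5 -5 0 0 44;-12 21.5 -5 0 0 44", "fingers": 3.5}}

```text
time: 13.12
tool_pos: [496.8, 57.4, 119.5]
tcp_rot: [-90.2, 0.2, -122.7]
ft_force: [0.1, -0.2, 0.9]
finger_gap: 35.1
```

Run:
```python
from h import *
p0,R0=cur();print(p0,readout.sense()['tcp_rot']);s=snap('wrist','w8');pegs(s)
A=np.radians(-122.5);f=lambda a:np.r_[C+138*np.array([np.cos(np.radians(a)),np.sin(np.radians(a))]),64]
print(rel(p0,R0,f(-122.5),Rtool(-32.5)))
q=f(-122.5)
print(';'.join(rel(q,Rtool(-32.5),f(-122.5-t),Rtool(-32.5-t)) for t in np.arange(6.2,63,6.2)))
```

```text
[496.77316727  57.43687972 119.45114753] [ -90.17462518    0.16988621 -122.72265679]
peg [322. 215.] W [503.9  65.5] ang -122.8 rad 131.0
peg [132.  18.] W [472.  242.2] ang 147.2 rad 123.0
0.41 0.19 -5.55 -0.2 -0.1 0.2
-1.21 0.87 0 0 0 -6.2;-2.33 1.86 0 -0 0 -12.4;-3.33 2.97 0 0 0 -18.6;-4.2 4.18 0 0 0 -24.8;-4.94 5.48 0 0 0 -31;-5.53 6.85 0 0 0 -37.2;-5.97 8.28 0 0 0 -43.4;-6.25 9.74 0 0 0 -49.6;-6.38 11.23 0 0 0 -55.8;-6.34 12.72 0 0 0 -62
```

View pics/w8.png

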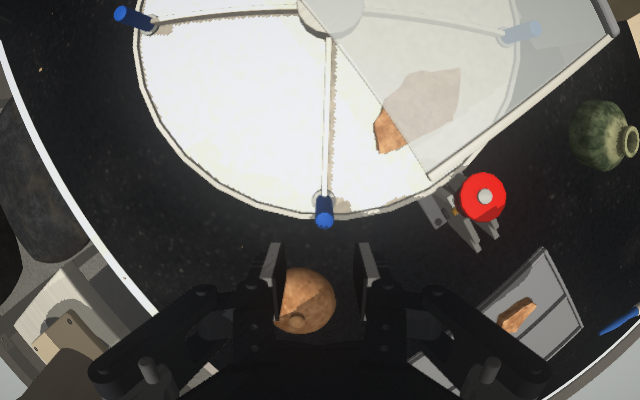

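The peg top at (324,218) is centred between the fingers. Descend and push along the arc.

Emit:
{"fn": "move_arm", "kwargs": {"motion": ".4 .2 -2.5 0 0 0;.4 .2 -5.5 0 0 0;.4 .2 -5.5 0 0 0;.4 .2 -5.5 0 0 0", "fingers": 2.2}}

```text
time: 13.5
tool_pos: [500.8, 59.6, 65.3]
tcp_rot: [-90.2, 0.2, -122.7]
ft_force: [-0.0, 0.2, 0.4]
finger_gap: 21.9
```

Emit:
{"fn": "move_arm", "kwargs": {"motion": "-1.2 .85 0 0 0 -6.2;-2.3 1.85 0 0 0 -12.4;-3.3 2.95 0 0 0 -18.6;-4.2 4.2 0 0 0 -24.8;-4.9 5.5 0 0 0 -31;-5.5 6.85 0 0 0 -37.2;-6 8.3 0 0 0 -43.4;-6.25 9.75 0 0 0 -49.6;-6.4 11.2 0 0 0 -55.8;-6.35 12.7 0 0 0 -62"}}

```text
time: 14.33
tool_pos: [439.9, 188.1, 69.0]
tcp_rot: [-90.1, 0.5, 175.0]
ft_force: [1.0, -0.8, 0.2]
finger_gap: 22.3
```

Emit:
{"fn": "move_arm", "kwargs": {"motion": "0 .2 0 0 0 0;0 .2 0 0 0 0;0 .2 0 0 0 0"}}

```text
time: 14.58
tool_pos: [439.2, 189.4, 67.4]
tcp_rot: [-90.1, 0.4, 175.7]
ft_force: [1.1, 0.5, 1.0]
finger_gap: 22.1
```

Emit:
{"fn": "move_arm", "kwargs": {"motion": "0 0 3 0 0 0;0 0 6 0 0 7;1 -1 9 0 0 14;3 -4 12 0 0 21;5 -7 15 0 0 28;7 -10 16 0 0 35;9 -13 16 0 0 42;9 -13 16 0 0 49;9 -13 16 0 0 56;9 -13 16 0 0 63", "fingers": 6}}

```text
time: 15.42
tool_pos: [528.4, 57.2, 226.5]
tcp_rot: [-90.0, 0.3, -121.3]
ft_force: [-1.3, 0.2, -0.4]
finger_gap: 60.2
```

Emit:
{"fn": "move_arm", "kwargs": {"motion": "0 0 0 0 0 7;0 0 0 0 0 14;0 0 0 0 0 21;0 0 0 0 0 28;0 0 0 0 0 35;0 0 0 0 0 42;0 0 0 0 0 49;0 0 0 0 0 56;0 0 0 0 0 63;0 0 0 0 0 70"}}

```text
time: 16.25
tool_pos: [527.9, 58.3, 226.4]
tcp_rot: [-90.0, 0.3, -51.2]
ft_force: [0.4, -0.2, -0.1]
finger_gap: 60.6
```

Run:
```python
from ext import *
p0,R0=cur();print(p0,readout.sense()['tcp_rot']);s=snap('wrist','w9');pegs(s)
ext(s,52,(400,560,40,200),range(-75,0,8));sherds(s,52,box=(400,560,40,200))
```

```text
[527.94697956  58.34094838 226.40775069] [-90.03412252   0.28987582 -51.20878192]
peg [334. 217.] W [557.8  43.5] ang -97.4 rad 133.0
peg [524.  47.] W [596.9 313.3] ang 80.9 rad 139.0
peg [340.  20.] W [443.1 192.6] ang 172.7 rad 133.0
centroid 507.5 120.2 pca -54.2 area 2318
  -75 [74.8 46.4] mid [508.2 119.9]
  -67 [79.4 42.4] mid [509.5 120.9]
  -59 [82.4 43.4] mid [508.2 120.8]
  -51 [83.9 44.2] mid [506.7 120.1]
  -43 [84.  45.4] mid [505.8 119.3]
  -35 [82.5 48.2] mid [505.9 119.2]
  -27 [79.4 51. ] mid [506.2 119.6]
  -19 [74.7 54.3] mid [506.7 120.8]
  -11 [68.6 57.8] mid [506.6 121.4]
  -3 [61.2 62.7] mid [506.4 120.9]
sherd px [342. 120.] c 509.6 120.4 LxW 78 42 ang -67.9 centroid [506.9 121.2] stand rel [-70.  -49.4]
```

View pics/w9.png

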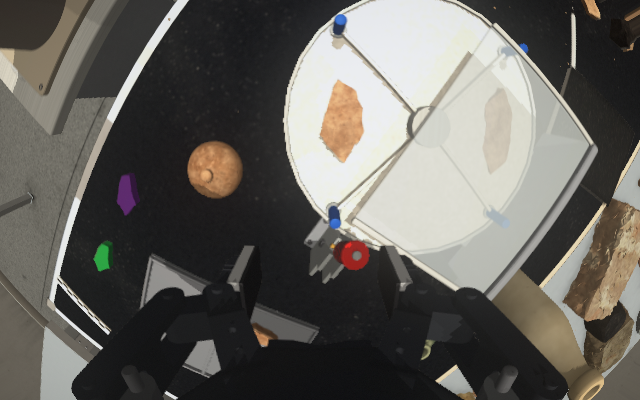

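The 46×85 sherd is centred at world (507,120) with its axis near −50°, clear of the shield. Picking it with the jaw at 40°.

Emit:
{"fn": "move_arm", "kwargs": {"motion": "-.7 2 -3 0 0 1;-1.4 4 -6 0 0 1;-2.1 6.2 -9 0 0 1;-2.1 6.2 -12 0 0 1;-2.1 6.2 -15 0 0 1;-2.1 6.2 -15 0 0 1;-2.1 6.2 -15 0 0 1", "fingers": 6.6}}

```text
time: 16.88
tool_pos: [505.5, 120.7, 74.9]
tcp_rot: [-90.2, 0.4, -50.7]
ft_force: [-0.3, -0.2, 0.6]
finger_gap: 65.9
```

Emit:
{"fn": "move_arm", "kwargs": {"motion": "0 0 0 0 0 0;0 0 -1 0 0 0;0 0 -2 0 0 0;0 0 -2.8 0 0 0;0 0 -2.8 0 0 0"}}

```text
time: 17.3
tool_pos: [505.9, 121.3, 46.2]
tcp_rot: [-90.1, 0.4, -50.7]
ft_force: [-0.3, -0.1, -0.2]
finger_gap: 66.1
```

Emit:
{"fn": "move_arm", "kwargs": {"motion": "0 0 0 0 0 0;0 0 0 0 0 0;0 0 .2 0 0 0;0 0 .2 0 0 0;0 0 .2 0 0 0", "fingers": 2, "squeeze": 40}}

```text
time: 17.72
tool_pos: [507.4, 121.7, 50.5]
tcp_rot: [-90.0, 0.3, -50.7]
ft_force: [-0.5, 0.4, -1.3]
finger_gap: 42.5
```

Emit:
{"fn": "move_arm", "kwargs": {"motion": "0 0 1 0 0 0;0 0 4 0 0 0;0 0 8 0 0 0;0 0 10 0 0 7;0 0 10 0 0 14;0 0 10 0 0 14"}}

```text
time: 18.22
tool_pos: [508.7, 121.9, 153.1]
tcp_rot: [-89.8, 0.1, -36.3]
ft_force: [-0.4, 0.3, -1.3]
finger_gap: 42.4
```

Run:
```python
from h import *
p0,R0=cur();print(p0);tray(snap('top'))
print(rel(p0,R0,[642.7,-294.9,150],Rtool(103.4)),rel(p0,R0,[487.9,-228.1,150],Rtool(103.4)))
```

```text
[508.70596274 121.86809079 153.1466475 ]
tray [ 565.  -261.3] yaw 13.3 sides [217. 289. 210. 287.]
  slot 1 1 [ 619.1 -196.7]
  slot 1 -1 [ 642.3 -295. ]
  slot -1 1 [ 487.7 -227.7]
  slot -1 -1 [ 510.9 -326. ]
13.4 -41.68 -0.31 -0.2 -0.1 49.7 -2.08 -35 -0.31 -0.2 -0.1 49.7
```

Emit:
{"fn": "move_arm", "kwargs": {"motion": "-.2 -3.5 0 0 0 5;-.4 -7 0 0 0 11;-.6 -11 0 0 0 17;-.8 -15 0 0 0 23;-1 -19 0 0 0 29;-1.2 -23 0 0 0 35;-1.4 -27 0 0 0 41;-1.6 -31 0 0 0 47;-2 -34 0 0 0 49.7;-2 -35 0 0 0 49.7"}}

```text
time: 19.1
tool_pos: [485.1, -232.1, 148.7]
tcp_rot: [-90.0, 0.4, 12.7]
ft_force: [-0.7, 0.6, -0.6]
finger_gap: 42.6
```

Emit:
{"fn": "move_arm", "kwargs": {"motion": "0 0 0 0 0 0;0 0 0 0 0 0;0 0 0 0 0 0"}}

```text
time: 19.35
tool_pos: [486.8, -226.9, 149.2]
tcp_rot: [-89.9, 0.4, 12.9]
ft_force: [-0.5, 0.9, -0.7]
finger_gap: 42.4
```

Run:
```python
from h import *
p0,R0=cur();S=readout.sense();print(p0,S['finger_gap'],S['joint_pos'].round(),rel(p0,R0,[487.7,-227.9,30],Rtool(103.4)))
s=snap('wrist','w10');sherds(s,155,box=(400,600,-300,-100))
```

```text
[ 486.78356299 -226.91308195  149.195396  ] 42.3534321533212 [ -30.    1.  101.   -0.   79. -133.] 0.09 -0.1 -11.92 0 -0.4 0.5
sherd px [319. 255.] c 487.9 -225.1 LxW 82 43 ang -3.7 centroid [ 484.4 -227.8] stand rel [-121.7 -391.7]
sherd px [528. 184.] c 419.8 -124.8 LxW 41 35 ang 68.3 centroid [ 419.9 -125.1] stand rel [-180.8 -285.8]
```

View pics/w10.png

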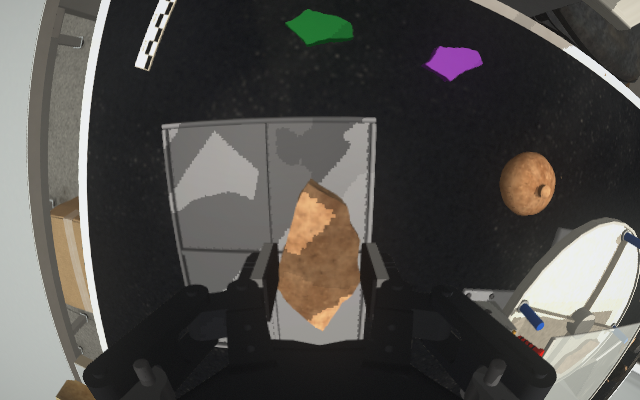

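The sherd is held straight, and the tray's compartment lies below it. Lowering.

Emit:
{"fn": "move_arm", "kwargs": {"motion": "0 0 -4 0 0 0;0 0 -8 0 0 0;.1 -.1 -11 0 0 .5;.1 -.1 -12 0 0 .5;.1 -.1 -12 0 0 .5;.1 -.1 -12 0 0 .5;.1 -.1 -12 0 0 .5"}}

```text
time: 19.98
tool_pos: [489.9, -229.9, 32.6]
tcp_rot: [-90.2, 0.1, 13.6]
ft_force: [0.8, -0.4, 0.3]
finger_gap: 42.2
```

Emit:
{"fn": "move_arm", "kwargs": {"motion": "0 0 -.4 0 0 0;0 0 -.8 0 0 0;0 0 -1.2 0 0 0;0 0 -1.4 0 0 0;0 0 -1.4 0 0 0"}}

```text
time: 20.4
tool_pos: [487.6, -229.2, 15.4]
tcp_rot: [-90.0, 0.3, 13.5]
ft_force: [0.0, 0.0, -0.5]
finger_gap: 42.0
```

Emit:
{"fn": "move_arm", "kwargs": {"motion": "0 0 -.2 0 0 0;0 0 -.4 0 0 0;0 0 -.4 0 0 0"}}

```text
time: 20.65
tool_pos: [488.0, -229.4, 11.7]
tcp_rot: [-90.0, 0.3, 13.5]
ft_force: [-0.0, 1.0, -0.8]
finger_gap: 42.2
```

Emit:
{"fn": "move_arm", "kwargs": {"motion": "0 0 0 0 0 0;0 0 0 0 0 0;0 0 0 0 0 0;0 0 2 0 0 0;0 0 6 0 0 0;0 0 10 0 0 0;0 3 14 0 0 0;0 6 16 0 0 0;0 6 16 0 0 0", "fingers": 6}}

```text
time: 21.4
tool_pos: [491.3, -167.1, 179.0]
tcp_rot: [-90.3, -0.2, 13.6]
ft_force: [-0.1, 0.2, 0.2]
finger_gap: 59.8
```

Run:
```python
from ext import *
s=snap('wrist','w11');p0,R0=cur();print(p0)
ext(s,14,(400,700,-350,-150),range(0,31,10));pegs(s);sherds(s,14,box=(400,700,-350,-150))
A=175.5
f=lambda a:np.r_[C+138*np.array([np.cos(np.radians(a)),np.sin(np.radians(a))]),130]
print(rel(p0,R0,f(172.5),Rtool(82.5)))
```

```text
[ 490.50496677 -168.12374775  176.53781174]
centroid 613.4 -195.2 pca 8.7 area 1307
  0 [66.9 29.4] mid [ 613.  -196.4]
  10 [66.8 27.9] mid [ 612.2 -194.9]
  20 [65.4 31.6] mid [ 611.5 -194.1]
  30 [63.2 37.9] mid [ 612.  -194.8]
centroid 489.6 -230.0 pca 9.8 area 2440
  0 [82.5 43.8] mid [ 490.3 -228.1]
  10 [85.  44.4] mid [ 490.2 -229.6]
  20 [85.7 46.3] mid [ 490.4 -231. ]
  30 [83.9 49.8] mid [ 490.2 -231.1]
peg [485. 293.] W [547.1  21.4] ang -100.3 rad 157.0
peg [604. 225.] W [440.4 166.3] ang -176.0 rad 135.0
sherd px [272. 274.] c 612.7 -194.6 LxW 66 28 ang 10.9 centroid [ 613.5 -195.2] stand rel [   5.3 -372.2]
sherd px [261. 163.] c 490.1 -227.8 LxW 80 44 ang -3.3 centroid [ 487.7 -230.4] stand rel [-119.7 -394.5]
-5.23 36.18 -4.65 0.3 0.1 -21.2
```

Sherd 2 lies at (490,−229), about 2 mm from the slot centre. Now I turn the carousel the other way with the peg at about 172°.

Emit:
{"fn": "move_arm", "kwargs": {"motion": "-.5 3.8 0 0 0 -3;-1 7.6 0 0 0 -6;-1.5 11.4 0 0 0 -9;-2 15.2 0 0 0 -12;-2.5 19 0 0 0 -15;-3 23 0 0 0 -18;-3.5 27 -1 0 0 -21;-4 31 -3 0 0 -24;-4.6 34 -5 0 0 -28;-5.2 36.2 -5 0 0 -28", "fingers": 3.5}}

```text
time: 22.28
tool_pos: [432.4, 193.9, 116.6]
tcp_rot: [-90.2, 0.7, -14.6]
ft_force: [-1.0, -0.6, -0.9]
finger_gap: 34.7
```

Emit:
{"fn": "move_arm", "kwargs": {"motion": "0 0 0 0 0 0;0 0 0 0 0 0;0 0 0 0 0 0"}}

```text
time: 22.53
tool_pos: [436.2, 191.8, 121.6]
tcp_rot: [-90.1, 0.3, -14.4]
ft_force: [-0.1, -0.2, -0.1]
finger_gap: 34.9
```

Run:
```python
from h import *
p0,R0=cur();print(p0,readout.sense()['tcp_rot']);s=snap('wrist','w12');pegs(s);print([onz(s,319,v,86,1).round(1) for v in(215,220,225)])
f=lambda a:np.r_[C+138*np.array([np.cos(np.radians(a)),np.sin(np.radians(a))]),64]
a0=172.3;j0=75
print(rel(p0,R0,f(a0),Rtool(j0)))
print(';'.join(rel(f(a0),Rtool(j0),f(a0+t*77.7),Rtool(j0+t*60)) for t in np.linspace(.1,1,10)))
```

```text
[436.1862302  191.83594255 121.56305235] [-90.07859825   0.31695734 -14.43040438]
peg [201. 374.] W [549.9  51.8] ang -101.5 rad 126.0
peg [325. 230.] W [436.4 195.3] ang 172.0 rad 140.0
[array([425.8, 194.1,  86. ]), array([429. , 193.2,  86. ]), array([432.2, 192.4,  86. ])]
0.21 0.24 -5.76 -0 -0.3 -0.6
-0.12 -1.87 0 0 0 6;0 -3.73 0 0 0 12;0.38 -5.56 0 0 0 18;1.01 -7.33 0 0 0 24;1.87 -8.99 0 0 0 30;2.94 -10.52 0 0 0 36;4.21 -11.89 0 -0 -0 42;5.65 -13.08 0 0 0 48;7.25 -14.06 0 0 0 54;8.96 -14.82 0 0 0 60
```

View pics/w12.png

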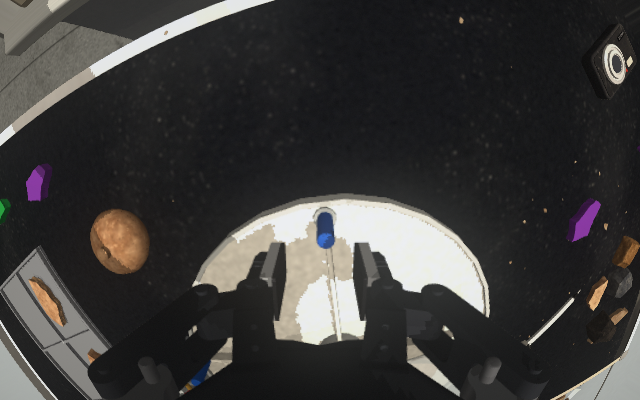

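The peg at (325,240) is between the fingers. Descend and push anticlockwise.

Emit:
{"fn": "move_arm", "kwargs": {"motion": ".2 .3 -2.5 0 0 0;.2 .3 -5.5 0 0 0;.2 .3 -5.7 0 0 0;.2 .3 -5.7 0 0 0", "fingers": 2.2}}

```text
time: 22.92
tool_pos: [436.7, 193.9, 63.5]
tcp_rot: [-90.2, 0.5, -14.6]
ft_force: [-0.7, -0.3, 0.4]
finger_gap: 22.3
```

Emit:
{"fn": "move_arm", "kwargs": {"motion": "-.1 -1.85 0 0 0 6;0 -3.75 0 0 0 12;.4 -5.55 0 0 0 18;1 -7.35 0 0 0 24;1.85 -9 0 0 0 30;2.95 -10.5 0 0 0 36;4.2 -11.9 0 0 0 42;5.65 -13.1 0 0 0 48;7.25 -14.05 0 0 0 54;8.95 -14.8 0 0 0 60"}}

```text
time: 23.75
tool_pos: [529.1, 45.9, 67.3]
tcp_rot: [-90.1, 0.2, 45.7]
ft_force: [-1.2, 1.0, 0.3]
finger_gap: 22.0
```

Emit:
{"fn": "move_arm", "kwargs": {"motion": "0 0 0 0 0 0;0 0 0 0 0 0;0 0 5 0 0 0;0 0 9 0 0 0;0 0 9 0 0 0"}}

```text
time: 24.17
tool_pos: [530.7, 47.9, 163.5]
tcp_rot: [-90.4, -0.1, 45.4]
ft_force: [1.2, -0.4, 2.5]
finger_gap: 22.0
```

Run:
```python
from h import *
p0,R0=cur();print(p0,readout.sense()['tcp_rot'],readout.sense()['joint_pos'].round());s=snap('wrist','w13');pegs(s);pegs(snap('top'),False)
f=lambda a:np.r_[C+138*np.array([np.cos(np.radians(a)),np.sin(np.radians(a))]),130]
print(rel(p0,R0,f(158),Rtool(68)))
```

```text
[530.7073397   47.91623617 163.5342972 ] [-90.43840505  -0.11688752  45.36129775] [  -0.   -1.  101.   -0.   79. -136.]
peg [501. 276.] W [456.  218.3] ang 160.3 rad 126.0
peg [332. 196.] W [517.   47.5] ang -114.4 rad 141.0
-8.37 17.95 -3.35 0.4 0.2 -67.4
```

Emit:
{"fn": "move_arm", "kwargs": {"motion": "-1 2 0 0 0 -7;-2 4 0 0 0 -14;-3 6 0 0 0 -21;-4 8.5 0 0 0 -28;-5 11 0 0 0 -35;-6 13 -1 0 0 -42;-7 15.5 -2 0 0 -49;-8.4 18 -3 0 0 -56;-8.4 18 -4 0 0 -56;-8.4 18 -4 0 0 -56", "fingers": 3.8}}

```text
time: 25.1
tool_pos: [440.4, 227.9, 112.0]
tcp_rot: [-90.2, 0.6, -10.3]
ft_force: [0.3, -0.8, -0.4]
finger_gap: 38.0
```

Run:
```python
from h import *
p0,R0=cur();print(p0,readout.sense()['tcp_rot']);s=snap('wrist','w14');pegs(s)
hsv=cv2.cvtColor(s['image'],cv2.COLOR_BGR2HSV);m=((hsv[...,0]>105)&(hsv[...,0]<130)&(hsv[...,1]>120)&(hsv[...,2]>60))
v,u=np.where(m);k=(abs(u-320)<80)&(v>150)&(v<300);print('peg px',u[k].min(),u[k].max(),v[k].min(),v[k].max())
ub=u[k][v[k]>v[k].max()-8].mean();print('top px',ub,onz(s,ub,v[k].max()-5,86,1))
f=lambda a:np.r_[C+138*np.array([np.cos(np.radians(a)),np.sin(np.radians(a))]),64]
a0=158.5;j0=79
print(rel(p0,R0,f(a0),Rtool(j0)))
print(';'.join(rel(f(a0),Rtool(j0),f(a0+t*42),Rtool(j0+t*36)) for t in np.linspace(1/7,1,7)))
```

```text
[440.36240954 227.88139843 111.98453988] [-90.17831787   0.55084156 -10.31686203]
peg [335. 257.] W [455.1 234.9] ang 153.7 rad 134.0
peg [334. 230.] W [437.  237.3] ang 156.0 rad 151.0
peg px 327 343 227 265
top px 335.1145833333333 [457.21028531 234.51396927  86.        ]
0.62 -0.16 -4.8 0.1 -0.6 -0.7
-0.46 -1.37 0 0 0 5.1;-0.77 -2.78 0 0 0 10.3;-0.93 -4.22 0 -0 0 15.4;-0.95 -5.66 0 -0 0 20.6;-0.81 -7.1 0 0 0 25.7;-0.52 -8.51 0 0 0 30.9;-0.09 -9.89 0 0 0 36
```

Emit:
{"fn": "move_arm", "kwargs": {"motion": "1 .7 -1 0 0 0;1 .7 -3 0 0 0;1 .7 -4.8 0 0 0;1 .7 -4.8 0 0 0;1 .7 -4.8 0 0 0", "fingers": 3.8}}

```text
time: 25.57
tool_pos: [453.0, 233.4, 66.5]
tcp_rot: [-90.1, 0.4, -10.5]
ft_force: [-0.3, 0.3, 0.5]
finger_gap: 38.1
```

Emit:
{"fn": "move_arm", "kwargs": {"motion": "0 0 0 0 0 0;-.55 -1.4 0 0 0 5;-1 -2.85 0 0 0 10;-1.25 -4.35 0 0 0 15;-1.35 -5.85 0 0 0 20;-1.25 -7.35 0 0 0 25;-1 -8.85 0 0 0 30;-.6 -10.3 0 0 0 36;-.6 -10.3 0 0 0 36", "fingers": 2.2}}

```text
time: 26.32
tool_pos: [449.3, 129.7, 68.9]
tcp_rot: [-90.1, 0.1, 25.8]
ft_force: [-0.4, -0.1, 0.3]
finger_gap: 22.4
```

Emit:
{"fn": "move_arm", "kwargs": {"motion": "0 0 0 0 0 0;0 0 4 0 0 5;0 0 8 0 0 10;1 2 12 0 0 17;2 4 15 0 0 24;3 6 18 0 0 31;4 7 18 0 0 38;4 7 18 0 0 40;4 7 18 0 0 40", "fingers": 6}}

```text
time: 27.07
tool_pos: [488.1, 203.2, 248.5]
tcp_rot: [-90.1, 0.2, 65.6]
ft_force: [0.3, -0.3, -1.2]
finger_gap: 59.9
```

Run:
```python
from ext import *
p0,R0=cur();print(p0,readout.sense()['tcp_rot']);s=snap('wrist','w15');pegs(s)
ext(s,52,(400,600,170,330),range(40,100,6));sherds(s,52,box=(400,600,170,330))
```

```text
[488.06421559 203.20255173 248.47223227] [-90.11111156   0.20848439  65.57040219]
peg [323. 270.] W [526.4 298.7] ang 111.5 rad 132.0
peg [145. 108.] W [625.1  48.1] ang -68.6 rad 137.0
peg [320.  97.] W [452.  125.6] ang -157.9 rad 133.0
centroid 500.1 210.6 pca 64.1 area 2724
  40 [92.4 54.9] mid [502.  210.4]
  46 [95.4 50.4] mid [501.9 210.4]
  52 [97.3 45.7] mid [501.7 210.5]
  58 [98.2 41.3] mid [501.1 210.7]
  64 [98.  38.3] mid [499.7 211.2]
  70 [96.9 41.6] mid [499.3 211.1]
  76 [94.8 45.4] mid [499.1 210.9]
  82 [91.7 49.1] mid [499.2 210.6]
  88 [87.5 53.1] mid [499.7 210.3]
  94 [82.4 58.2] mid [501.  210.2]
sherd px [312. 184.] c 499.4 211.8 LxW 97 38 ang 65.8 centroid [500.3 210.5] stand rel [-72.2  42.6]
```

View pics/w15.png

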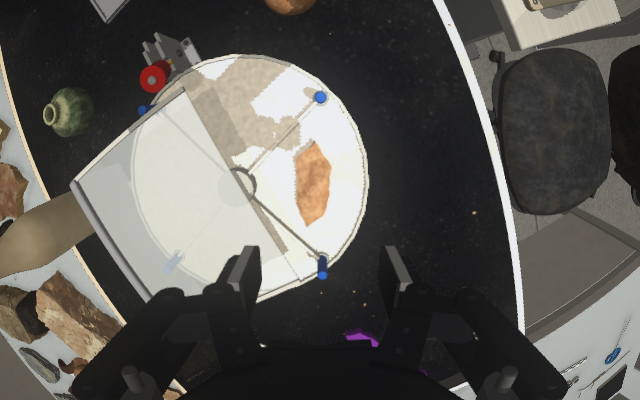

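The 97×38 sherd is out in the open at (500,211) with its axis at 64°. Nothing else lies in the bins. Picking it.

Emit:
{"fn": "move_arm", "kwargs": {"motion": ".6 .4 -3 0 0 -1;1.2 .8 -7 0 0 -1.5;1.2 .8 -11 0 0 -1.5;1.2 .8 -15 0 0 -1.5;1.2 .8 -17.5 0 0 -1.5;1.2 .8 -17.5 0 0 -1.5;1.2 .8 -17.5 0 0 -1.5"}}

```text
time: 27.7
tool_pos: [497.8, 209.1, 70.7]
tcp_rot: [-89.8, 0.5, 63.9]
ft_force: [-0.0, -0.4, 0.5]
finger_gap: 59.7
```

Emit:
{"fn": "move_arm", "kwargs": {"motion": "0 0 0 0 0 0;0 0 -1 0 0 0;0 0 -2 0 0 0;0 0 -2.6 0 0 0;0 0 -2.6 0 0 0"}}

```text
time: 28.12
tool_pos: [499.8, 209.7, 45.8]
tcp_rot: [-90.1, 0.3, 64.0]
ft_force: [0.1, 0.8, -0.5]
finger_gap: 60.0
```

Emit:
{"fn": "move_arm", "kwargs": {"motion": "0 0 0 0 0 0;0 0 .1 0 0 0;0 0 .3 0 0 0;0 0 .3 0 0 0;0 0 .3 0 0 0", "fingers": 2, "squeeze": 45}}

```text
time: 28.53
tool_pos: [499.7, 209.6, 49.1]
tcp_rot: [-90.0, 0.3, 64.0]
ft_force: [-0.5, 0.1, 0.0]
finger_gap: 37.8
```

Emit:
{"fn": "move_arm", "kwargs": {"motion": "0 0 1 0 0 0;0 0 4 0 0 0;0 0 8 0 0 0;0 0 10 0 0 -7;0 0 10 0 0 -14;0 0 10 0 0 -14"}}

```text
time: 29.03
tool_pos: [501.2, 210.1, 152.2]
tcp_rot: [-90.2, 0.1, 49.7]
ft_force: [0.1, -0.2, -1.8]
finger_gap: 37.7
```

Run:
```python
from h import *
p0,R0=cur();print(p0,readout.sense()['finger_gap']);s=snap('top');c,y=tray(s)
sherds(s,14,mn=20,fish=False,box=(400,760,-420,-110))
print(rel(p0,R0,[642.5,-295,150],Rtool(103.4)),rel(p0,R0,[511.1,-326,150],Rtool(103.4)))
```

```text
[501.168621   210.12019102 152.16981683] 37.66703385716664
tray [ 565.2 -263. ] yaw 12.4 sides [217. 286. 210. 284.]
  slot 1 1 [ 620.3 -199.1]
  slot 1 -1 [ 642.  -297.8]
  slot -1 1 [ 488.5 -228.2]
  slot -1 -1 [ 510.2 -326.8]
sherd px [421. 238.] c 476.1 -233.5 LxW 23 19 ang -83.9 centroid [ 475.7 -233.8] stand rel [-134.2 -399. ]
sherd px [413. 202.] c 608.0 -195.2 LxW 43 23 ang 3.6 centroid [ 609.1 -194.8] stand rel [   0.5 -372.4]
14.13 -50.51 -0.22 0.2 0 -36.3 0.99 -53.61 -0.22 0.2 0 -36.3
```

Emit:
{"fn": "move_arm", "kwargs": {"motion": "0 -4 0 0 0 -4;0 -8 0 0 0 -8;.2 -12 0 0 0 -12;.3 -16 0 0 0 -16;.4 -20 0 0 0 -20;.5 -24 0 0 0 -24;.6 -28 0 0 0 -28;.7 -32 0 0 0 -32;.8 -36 0 0 0 -36;1 -40 0 0 0 -36.3"}}

```text
time: 29.92
tool_pos: [508.1, -191.9, 147.7]
tcp_rot: [-89.9, 0.4, 13.8]
ft_force: [0.3, 0.5, 0.1]
finger_gap: 37.4
```

Emit:
{"fn": "move_arm", "kwargs": {"motion": "0 -4 0 0 0 0;0 -8 0 0 0 0;0 -12 0 0 0 0;0 -13.6 0 0 0 0;0 -13.6 0 0 0 0;0 -13.6 0 0 0 0"}}

```text
time: 30.42
tool_pos: [508.6, -326.4, 147.4]
tcp_rot: [-89.9, 0.4, 13.8]
ft_force: [-0.2, -0.1, -0.5]
finger_gap: 37.4
```

Run:
```python
from ext import *
p0,R0=cur();S=readout.sense();print(p0,S['finger_gap'],S['joint_pos'].round(),rel(p0,R0,[511.1,-326,30],Rtool(103.4)))
s=snap('wrist','w16');ext(s,158,(400,640,-420,-230),range(0,30,7));sherds(s,14,box=(400,760,-420,-110))
```

```text
[ 508.55499539 -326.3769705   147.44123704] 37.44940811699518 [ -37.   11.   90.   -0.   79. -141.] 0.25 0.04 -11.74 -0 -0.4 -0.4
centroid 508.7 -327.2 pca 13.9 area 2757
  0 [99.8 47.3] mid [ 509.3 -329. ]
  7 [101.1  42.7] mid [ 509.  -328.2]
  14 [100.9  38.9] mid [ 508.4 -326.8]
  21 [99.4 42.2] mid [ 507.8 -326.2]
  28 [96.4 46.4] mid [ 507.4 -326.3]
centroid 461.1 -289.3 pca 12.5 area 584
  0 [39.4 21.7] mid [ 461.4 -288.5]
  7 [40.7 22.1] mid [ 461.3 -289. ]
  14 [41.4 22.2] mid [ 461.4 -289.6]
  21 [41.6 22.7] mid [ 461.5 -289.9]
  28 [41.2 23.8] mid [ 461.5 -289.8]
sherd px [318. 257.] c 588.4 -305.5 LxW 207 81 ang 15.8 centroid [ 582.  -309.6] stand rel [ -28.6 -480.6]
sherd px [421. 192.] c 489.5 -227.6 LxW 79 46 ang -5.0 centroid [ 486.9 -229.5] stand rel [-120.3 -394.3]
```

Held straight (13.9°), the compartment is below. Lower and release.

Emit:
{"fn": "move_arm", "kwargs": {"motion": ".1 0 -4 0 0 0;.2 0 -8 0 0 0;.2 0 -11 0 0 0;.2 0 -12 0 0 -.4;.2 0 -12 0 0 -.4;.2 0 -12 0 0 -.4;.2 0 -12 0 0 -.4"}}

```text
time: 31.05
tool_pos: [513.4, -327.0, 31.9]
tcp_rot: [-90.2, 0.2, 13.4]
ft_force: [0.1, 0.4, -1.3]
finger_gap: 37.3
```

Emit:
{"fn": "move_arm", "kwargs": {"motion": "0 0 -.4 0 0 0;0 0 -.8 0 0 0;0 0 -1.2 0 0 0;0 0 -1.5 0 0 0;0 0 -1.5 0 0 0"}}

```text
time: 31.47
tool_pos: [511.0, -326.1, 13.1]
tcp_rot: [-90.0, 0.3, 13.3]
ft_force: [-0.6, 0.3, -1.5]
finger_gap: 37.3
```

Emit:
{"fn": "move_arm", "kwargs": {"motion": "0 0 -.15 0 0 0;0 0 -.2 0 0 0;0 0 -.2 0 0 0"}}

```text
time: 31.72
tool_pos: [511.5, -326.4, 11.8]
tcp_rot: [-90.0, 0.3, 13.3]
ft_force: [0.1, 0.2, -0.4]
finger_gap: 37.7
```

Emit:
{"fn": "move_arm", "kwargs": {"motion": "0 0 0 0 0 0;0 0 0 0 0 0;0 0 0 0 0 0;0 0 2 0 0 0;0 0 6 0 0 0;0 0 10 0 0 0;1 3 14 0 0 0;2 7 17 0 0 0;2 10 17 0 0 0;2 10 17 0 0 0", "fingers": 5.4}}

```text
time: 32.55
tool_pos: [534.4, -222.2, 186.7]
tcp_rot: [-90.1, -0.1, 13.5]
ft_force: [-0.3, 0.1, 0.1]
finger_gap: 53.7
```

Run:
```python
from ext import *
p0,R0=cur();S=readout.sense();print(p0,S['finger_gap'],S['joint_pos'].round())
s=snap('wrist','w17');ext(s,14,(400,760,-420,-130),range(0,30,7))
print(rel(p0,R0,PIV+(140-19)*stem(.45),Rtool(5,.45)), rel(p0,R0,PIV+(140-19)*stem(.45),Rtool(185,.45)))
```

```text
[ 534.40706756 -222.20252459  186.66840043] 53.712333788108666 [ -28.    5.   92.   -0.   82. -131.]
centroid 613.2 -196.1 pca 13.9 area 1376
  0 [65.2 34.7] mid [ 613.3 -198.3]
  7 [65.7 33.7] mid [ 613.2 -197.9]
  14 [65.2 33.9] mid [ 612.9 -196.9]
  21 [64.5 34.5] mid [ 612.6 -195.8]
  28 [62.8 34.8] mid [ 612.  -194.7]
centroid 489.2 -229.4 pca 10.4 area 2383
  0 [81.5 43.6] mid [ 489.4 -227.7]
  7 [83.9 44.7] mid [ 489.3 -229.2]
  14 [85.  45.2] mid [ 489.4 -230.7]
  21 [85.1 46.9] mid [ 489.6 -231.2]
  28 [84.  49.1] mid [ 489.6 -231.1]
centroid 512.8 -327.8 pca 13.3 area 2828
  0 [99.4 47.8] mid [ 514.  -329.5]
  7 [100.8  43.5] mid [ 513.7 -328.7]
  14 [100.6  40.6] mid [ 513.1 -327. ]
  21 [99.2 44. ] mid [ 512.4 -326.4]
  28 [96.2 48.1] mid [ 511.9 -326.6]
5.18 27.19 -4.17 -16.9 -23.7 -96.6 5.18 27.19 -4.17 -22.7 16.6 80
```

All three sherds are flat and within about 7 mm and 4° of their slots. Next, the lever.

Emit:
{"fn": "move_arm", "kwargs": {"motion": ".5 2 4 0 0 -7;1 4 7 0 0 -14;1.5 7 7 0 0 -21;2 10 7 0 0 -28;3 13 7 0 0 -35;4 16 7 0 0 -42;5 20 7 0 0 -49;5.2 20 7 0 0 -56;5.2 20 7 0 0 -63;5.2 20 7 0 0 -70", "fingers": 5}}

```text
time: 33.43
tool_pos: [583.5, -26.3, 250.7]
tcp_rot: [-90.1, 0.3, -56.9]
ft_force: [-0.1, 0.2, 0.3]
finger_gap: 50.2
```

Emit:
{"fn": "move_arm", "kwargs": {"motion": "0 0 0 0 0 -7;0 0 0 0 0 -14;0 0 0 0 0 -21;0 0 0 0 0 -28.5;0 0 0 0 0 -28.5;0 0 0 0 0 -28.5"}}

```text
time: 33.93
tool_pos: [583.4, -27.2, 251.1]
tcp_rot: [-90.1, 0.3, -85.0]
ft_force: [0.4, -0.1, -0.3]
finger_gap: 49.9
```

Run:
```python
from h import *
p0,R0=cur();print(p0,readout.sense()['tcp_rot'])
s=snap('wrist','w18');hsv=cv2.cvtColor(s['image'],cv2.COLOR_BGR2HSV);H,S,V=[hsv[...,i] for i in range(3)]
m=(((H<6)|(H>174))&(S>150)&(V>70)).astype('uint8')
n,l,st,ce=cv2.connectedComponentsWithStats(m)
for i in range(1,n):
    if st[i,4]>60: print(st[i],ce[i],onz(s,*ce[i],105,1))
print('model flange centre',PIV+79*stem(.45))
for g in(140,68):print(g,rel(p0,R0,PIV+(g-19)*stem(.45),Rtool(5,.45)))
tray(snap('top'))
```

```text
[583.36274636 -27.18556652 251.10007319] [-90.09884348   0.30081521 -85.00651683]
[319 111  30  30 625] [333.2944 125.3104] [590.54015475  31.67955123 105.        ]
model flange centre [587.80513021  31.53151836 107.13532109]
140 0.29 7.69 -10.61 -26 -2.4 0
68 0.56 4.57 -17.1 -26 -2.4 0
tray [ 576.3 -228.9] yaw 3.3 sides [324. 414. 308. 413.]
  slot 1 1 [ 640.8 -174.7]
  slot 1 -1 [ 646.5 -275.5]
  slot -1 1 [ 506.  -182.3]
  slot -1 -1 [ 511.7 -283.2]
```

Emit:
{"fn": "move_arm", "kwargs": {"motion": "0 3 -1 -7 -.6 0;.3 6 -3 -14 -1.2 0;.5 7.7 -6 -21 -1.8 0;.6 7.7 -10 -26 -2.4 0;.6 7.7 -10.6 -26 -2.4 0;.6 7.7 -10.6 -26 -2.4 0;.6 7.7 -10.6 -26 -2.4 0"}}

```text
time: 34.62
tool_pos: [589.8, 50.3, 146.6]
tcp_rot: [-89.9, -25.8, -85.1]
ft_force: [0.7, -0.7, 1.5]
finger_gap: 50.0
```

Run:
```python
from h import *
p0,R0=cur();print(p0,readout.sense()['tcp_rot']);P=PIV+[2.5,0,0]
print(rel(p0,R0,P+(68-19)*stem(.45),Rtool(5,.45)))
s=snap('wrist','w19');cv2.imwrite('pics/w19c.png',s['image'][100:400,160:500])
a=P+(80.5-19)*stem(.45)
print(';'.join(rel(a,Rtool(5,.45),P+(80.5-19)*stem(t),Rtool(5,t)) for t in np.linspace(.45,-.45,11)[1:]))
```

```text
[589.81170814  50.28822989 146.64365659] [-89.88844968 -25.75199104 -85.09592752]
0.16 -3.18 -6.65 -0 0.1 0
0.04 -0.51 0.22 5.1 0.4 -0;0.09 -1.03 0.39 10.3 0.9 0;0.14 -1.57 0.51 15.4 1.3 -0;0.18 -2.11 0.59 20.5 1.8 0;0.23 -2.66 0.61 25.7 2.2 0;0.28 -3.22 0.59 30.8 2.7 -0;0.33 -3.76 0.51 36 3.1 0;0.38 -4.3 0.39 41.1 3.6 0;0.42 -4.82 0.22 46.2 4 -0;0.47 -5.33 0 51.4 4.5 -0
```

View pics/w19c.png

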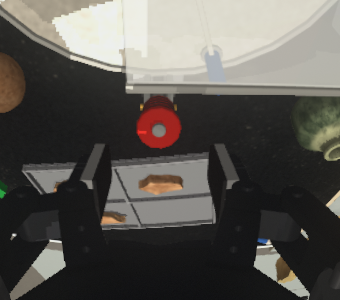

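The collar at (158,130) is centred between the fingers. I descend along the stem, grip and lift.

Emit:
{"fn": "move_arm", "kwargs": {"motion": ".1 -1 -2.2 0 0 0;.1 -2.1 -4.4 0 0 0;.2 -3.2 -6.6 0 0 0;.2 -3.2 -6.6 0 0 0;.2 -3.2 -6.6 0 0 0"}}

```text
time: 35.08
tool_pos: [592.4, 16.9, 82.1]
tcp_rot: [-89.7, -25.8, -85.4]
ft_force: [0.2, 0.4, 0.1]
finger_gap: 50.1
```

Emit:
{"fn": "move_arm", "kwargs": {"motion": "0 0 0 0 0 0;0 0 0 0 0 0;0 0 0 0 0 0;0 0 0 0 0 0;0 0 0 0 0 0", "fingers": 1.5, "squeeze": 70}}

```text
time: 35.5
tool_pos: [592.7, 19.0, 83.7]
tcp_rot: [-89.6, -25.8, -85.3]
ft_force: [-7.1, -0.4, 10.3]
finger_gap: 25.9
```

Emit:
{"fn": "move_arm", "kwargs": {"motion": "0 .25 .5 0 0 0;0 .45 .9 0 0 0;-.05 .55 1.15 0 0 0;-.05 .55 1.15 0 0 0;-.05 .55 1.15 0 0 0"}}

```text
time: 35.92
tool_pos: [591.8, 23.5, 93.1]
tcp_rot: [-89.7, -25.9, -85.3]
ft_force: [1.4, -7.0, -4.9]
finger_gap: 25.8
```

Emit:
{"fn": "move_arm", "kwargs": {"motion": "0 .08 .18 0 0 0;0 .08 .18 0 0 0;0 .08 .18 0 0 0"}}

```text
time: 36.17
tool_pos: [591.7, 24.3, 94.6]
tcp_rot: [-89.7, -25.9, -85.3]
ft_force: [2.8, -6.3, -5.6]
finger_gap: 26.2
```

Emit:
{"fn": "move_arm", "kwargs": {"motion": ".04 -.5 .22 5.1 .4 0;.09 -1.03 .42 10.3 .9 0;.14 -1.57 .55 15.4 1.3 0;.18 -2.11 .63 20.5 1.8 0;.23 -2.66 .65 25.7 2.2 0;.28 -3.22 .63 30.8 2.7 0;.33 -3.76 .55 36 3.1 0;.38 -4.3 .42 41.1 3.6 0;.42 -4.85 .25 46.2 4 0;.47 -5.45 0 51.4 4.5 0"}}

```text
time: 37.0
tool_pos: [595.5, -28.7, 94.6]
tcp_rot: [-89.9, 26.1, -85.0]
ft_force: [-4.7, 5.9, -6.7]
finger_gap: 26.1
```

Emit:
{"fn": "move_arm", "kwargs": {"motion": "0 0 0 0 0 0;0 -.1 0 0 0 0;0 -.2 0 0 0 0;0 -.2 0 0 0 0"}}

```text
time: 37.33
tool_pos: [595.5, -30.9, 93.6]
tcp_rot: [-90.0, 25.7, -85.1]
ft_force: [-3.3, 0.7, -9.0]
finger_gap: 26.2
```

Run:
```python
from h import *
p,R=cur();print(p,readout.sense()['tcp_rot'],readout.sense()['ft_force'])
d=p-(PIV+[2.5,0,0]);e=np.array([-np.sin(np.radians(5)),np.cos(np.radians(5))])
print('angle',np.arctan2(d[:2]@e,d[2]),'radius',np.linalg.norm([d[:2]@e,d[2]]))
```

```text
[595.50278337 -30.94709757  93.5721186 ] [-90.02803104  25.65811932 -85.11438623] [-3.28912458  0.72409237 -8.99722621]
angle -0.4573126163733882 radius 64.16562991162941
```

Emit:
{"fn": "move_arm", "kwargs": {"motion": "0 .25 -.5 0 0 0;-.05 .5 -1.05 0 0 0;-.05 .5 -1.05 0 0 0"}}

```text
time: 37.58
tool_pos: [595.3, -26.1, 83.5]
tcp_rot: [-90.0, 25.7, -85.1]
ft_force: [-4.4, -0.6, -4.9]
finger_gap: 26.1
```

Emit:
{"fn": "move_arm", "kwargs": {"motion": "0 0 0 0 0 0;0 0 0 0 0 0;0 0 0 0 0 0;0 0 0 0 0 0;.1 -1.2 2.6 0 0 0;.2 -2.6 5.4 0 0 0;.3 -4 8.2 0 0 0;.3 -5 12 -7 -.6 0;.3 -5 15 -14 -1.2 0;.3 -5 15 -20 -1.8 0", "fingers": 5}}

```text
time: 38.42
tool_pos: [602.8, -79.0, 243.4]
tcp_rot: [-89.0, 5.1, -85.3]
ft_force: [0.9, 1.0, 1.3]
finger_gap: 50.0
```

Run:
```python
from ext import *
p,R=cur();print(p,readout.sense()['ft_force'])
s=snap('wrist','w20');hsv=cv2.cvtColor(s['image'],cv2.COLOR_BGR2HSV);H,S,V=[hsv[...,i] for i in range(3)]
m=(((H<6)|(H>174))&(S>150)&(V>70)).astype('uint8')
n,l,st,ce=cv2.connectedComponentsWithStats(m)
for i in range(1,n):
    if st[i,4]>60: print(st[i],ce[i],onz(s,*ce[i],105,1))
print('flange model home',PIV+[2.5,0,0]+79*stem(-.45))
# red vertical extent in the scene view: collar travel along the stem
s=snap('scene');hsv=cv2.cvtColor(s['image'],cv2.COLOR_BGR2HSV);H,S,V=[hsv[...,i] for i in range(3)]
def red(im):
    h=cv2.cvtColor(im,cv2.COLOR_BGR2HSV);m=((h[...,0]<6)|(h[...,0]>174))&(h[...,1]>150)&(h[...,2]>70);v,u=np.where(m[140:200,320:380]);return u.mean()+320,v.mean()+140,len(u)
print('red start',red(cv2.imread('pics/scene0.png')),'now',red(s['image']))
```

```text
[602.81572845 -79.01105666 243.35141388] [0.87275707 0.96437837 1.28564088]
[297 132  32  40 851] [312.51586369 152.05405405] [594.84084059 -34.34387509 105.        ]
flange model home [596.29486979 -36.93151836 107.13532109]
red start (np.float64(347.6), np.float64(166.7), 80) now (np.float64(347.56962025316454), np.float64(166.60759493670886), 79)
```

Emit:
{"fn": "move_arm", "kwargs": {"motion": "-1 4 2 0 0 0;-2 8 4 0 0 0;-3 12 5 0 0 0;-4 16 5 0 0 0;-5 20 5 0 0 0;-6 24 5 0 0 0;-6 24 5 0 0 0;-6 24 5 0 0 0"}}

```text
time: 39.18
tool_pos: [537.0, 165.9, 281.9]
tcp_rot: [-90.0, 5.8, -85.0]
ft_force: [-0.6, -0.7, 0.7]
finger_gap: 50.3
```

Run:
```python
from ext import *
s=snap('top');tray(s);sherds(s,12,mn=10,fish=False,box=(400,760,-420,-110))
w=snap('wrist');ext(w,14,(400,760,-420,-130),[13])
s=snap('scene');h=cv2.cvtColor(s['image'],cv2.COLOR_BGR2HSV);print(readout.sense()['time'],readout.sense()['ft_force'])
```

```text
tray [ 564.9 -262.9] yaw 12.6 sides [217. 286. 209. 284.]
  slot 1 1 [ 619.8 -198.9]
  slot 1 -1 [ 641.8 -297.5]
  slot -1 1 [ 488.  -228.4]
  slot -1 -1 [ 510.1 -327. ]
sherd px [420. 235.] c 483.9 -229.8 LxW 65 38 ang 3.1 centroid [ 485.2 -229.2] stand rel [-126.1 -396. ]
sherd px [446. 231.] c 514.2 -325.3 LxW 86 38 ang 15.1 centroid [ 513.1 -327.2] stand rel [-104.2 -493.8]
sherd px [413. 201.] c 612.6 -197.3 LxW 51 27 ang 3.6 centroid [ 612.5 -195.5] stand rel [   4.9 -374.9]
39.3333 [ 0.14941763  0.31354471 -0.32585181]
```

The tray has not moved, all three sherds are near their slot centres, and the collar is back where it started. Handing in.

```bash
python3 -c "
from h import *
print(r.hand_in())"
```

```text
the job is handed in; nothing more can be done
None
```

The job is handed in at about 39 s of robot time. I released the brake, laid the three sherds that were present in separate tray compartments, and flipped the lever back to brake. The fourth sherd was absent: the back bin looked empty through the shield, and nothing was left in the bins I could see at the last pick.

- **Sherds:** the last checks put each centre within about 8 mm of its compartment's middle. Long axes were within about 5° of the tray's in the close views. The last, coarser view from above gave box angles up to about 10° off for the two shorter pieces.
- **Identity:** by size they are most likely the orange, wall and buff sherds. The smallest first read 56 × 33 mm (like the small sherd), then 60–67 × 28–35 mm in the tray (like the buff sherd).
- **Brake:** the lever measured fully back (about −0.457 rad of stem lean, nominal −0.45). The red collar was within 0.1 pixel of its starting place in the camera, so I take it as home.
- **Tray:** its measured position was the same to about 2 mm throughout, so I saw no sign of a knock.
- **Not checked:** I took no final reading on the ink bottle, the pot lid or the carousel standing still. The arm never touched the bottle or lid as far as I saw. A last close-up check of the sherds from the wrist camera returned nothing from that pose, so the final sherd figures come from the view from above and the closer looks just after placing.

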